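Clamp an enclosure in a turnbuckle work holder

TASK

Put the small grey instrument enclosure into the sloping work holder, flat on the blue bed, down against the two lip stubs and with its long side running from jaw to jaw. Then turn the brass turnbuckle sleeve by its spokes so that both jaws draw in and hold it, until the two orange sprung pads are pressed about half of their travel (3 mm) into the jaws, and let go. Leave the solder reel, the cutters and the flux jar where they are.

Things in the scene. Friction and masses are not known exactly. Their poses are not given: they have to be found in the camera images.
- enclosure: Loose grey plastic box, 50 (x) by 70 (y) by 42 mm high, about 0.2 kg, black seam line, one red and one black socket on top. Origin: centre of its underside; z up through its top. Either end may go to either jaw. It starts flat on the table, to the left or right of the holder.
- seat (a point): Point on the holder's blue bed where the centre of the enclosure's underside belongs: midway between the jaws, enclosure touching the lip stubs. The bed slopes at 30 degrees, rising away from the robot. z: the bed's normal (leans to the robot); x: up the slope; y: across, from right jaw to left jaw. About 50 mm above the table. The enclosure may not slide down the bed by itself.
- stand: The fixed grey stand that carries the bed, base 190 by 200 mm. Origin on the table, 60 mm behind seat (away from the robot). The bed is 200 mm wide and reaches from 45 mm below to 175 mm above seat along the slope.
- lip (a point): On the bed midway between the two aluminium lip stubs, at their uphill faces: 25 mm down the slope from seat. The stubs stand 24 mm to either side, 16 mm wide, 9 mm high off the bed. Axes as seat.
- jaw_left_in (a point): On the bed's surface level, at the inner face of the left (+y) steel jaw plate, 57 mm from the centre line when fully open. Plate: 44 mm along the slope, 12 thick, 32 high. From its back a steel bar, 12 mm wide, 18 mm high, runs up the slope to the jaw's end block (22 mm along the slope, 12 thick, 60 high) in line with the sleeve. Axes as seat.
- jaw_right_in (a point): The same for the right (-y) jaw.
- axle (a point): Centre of the brass turnbuckle sleeve, on its axis, which runs along y: 128 mm up the slope from seat, 48 mm off the bed. Axes as seat. Sleeve 22 mm across, 72 long, with a 29 mm collar 14 mm wide in the middle. A 12 mm threaded rod joins each end to a jaw's end block. Bearing plates 24 mm to either side, 6 thick, 18 along the slope, reach 4 mm above the axis.
- red_grip (a point): Middle of the red spoke's grip, 33 mm from the sleeve's axis, 0.8 rad downhill of the normal at joint value 0. The sleeve has four spokes 90 degrees apart in the plane midway between the jaws (one red grip, three black): steel rods 8 mm across, whose outer part, 20 to 42 mm from the axis, is a plastic grip 10 mm across with round ends.
- sleeve (a joint): Turn of the sleeve, rad, 0 to 3.5; starts at 0 to 0.7. At 0 the red spoke leans 0.8 rad from the bed's normal, downhill (towards the robot). It grows as the upper spokes move up the slope, away from the robot: both jaws then draw in, 4 mm each per rad. Pad faces are 86.2 mm apart at 0, touch the enclosure at about 2.0, are half pressed at 2.8. Stiff (needs 4 to 7 N at a grip), stays where it is left.
- pad_left (a joint): How far the left (+y) orange pad (36 mm long, 26 high, 5 to 31 mm off the bed, on the jaw's inner side) is pressed back towards its jaw: 0 free, 0.006 m fully in. Spring of 2.5 N per mm.
- pad_right (a joint): The same for the right (-y) pad.
- reel: Bystander: solder reel standing on end, 56 mm across, 48 mm high. Origin: centre of its underside.
- cutters: Bystander: side cutters with red handles lying flat, about 135 mm long, 12 mm high. Origin: on the table under the joint of the blades; x towards the jaws' tip.
- flux: Bystander: small amber jar, 40 mm across, 75 mm high. Origin: centre of its underside.
Not all that is in view belongs to the job. What is shaped like the enclosure but green, purple or turquoise is not meant.

How it is judged:
By the outcome, as a careful person would: the job done as asked, in the order asked, and still so for the second after the job is handed in, with the robot touching nothing.
It also fails if it takes over 61 s, if anything falls off the work surface, if the arm or the gripper's body presses on something with over 40 N, if the wrist force passes 120 N, or if a joint passes its speed limit or range.

ROBOT

A 7-joint arm with a two-finger parallel gripper is mounted at the origin on the work surface. World frame = base frame: x ahead of the robot, y to its left, z up, the work surface at z = 0. Lengths are in m, angles in rad, forces in N, time in s.
With the tool pointing down it reaches from about 0.35 to 0.9 m from the base axis. Payload 8.1 kg.
Tool frame: the origin (TCP) lies midway between the tips of the shut fingers; the grasp point (between the pads) lies 19 mm behind it (arm.pinch_z is the distance from the TCP to the grasp point, in m); z points along the fingers, y is the direction in which the jaws open and shut (so a half turn about z gives the same grasp; the last joint's range is limited). The gripper opens to 92 mm and grips with 3 to 60 N. Pads are 19 mm wide; open, the fingers measure 130 mm over their backs; the gripper's body (75 mm by 190 mm) begins 47 mm behind the grasp point.
Start: joints at [-1.311, 0.434, 0.025, 1.573, -0.012, 1.134, -0.075], TCP at [0.222, 0.584, 0.227] pointing down, gripper open.
Joint ranges: [-2.62, 2.62], [-0.44, 2.09], [-1.27, 1.32], [0.08, 2.57], [-1.32, 4.46], [0.12, 2], [-2.74, 2.74]. Speed limits (rad/s): [2.22, 2.22, 3.01, 3.01, 3.14, 3.14, 3.14].

INTERFACE

Orientations are given as a rotation vector (axis times angle).
In Python, from cell import arm, eyes gives the robot as it stands.
- The arm moves only by the tool apply_moves, never from a script. Its argument "targets" is one flat list of numbers, 5 for each row, row after row: the closure, from 0 (fully open) to 1 (shut), then the shift along the tool's x, y, z each as a share of 40 cm, from -1 to 1, then the turn about the tool's z as a share of pi/2 rad, from -1 to 1. A call has 1 to 20 rows; each row shifts and turns the commanded pose from where the row before left it, along the tool's axes as they then stand; what a row does not reach is not made up. A row lasts 1/8 s, in which the tool goes at most 62.5 mm and 10.7 degrees, less where a joint would pass 70% of its speed; a pose out of reach is approached as far as the arm can. A call with a number of a shift or a turn outside -1 to 1 is refused whole. A call with a gripper value outside its range is refused whole. The fingers move at their own pace and stop on an object; "grip_force" is the grip in N (left out, the last holds). Time passes only in rows, so rows that do not move let the fingers close. It gives the time, the measured TCP pose, the force and the opening at its end, in the units of the state.
- arm.observe(): the state, without advancing time (a new reading comes with each control period).
- eyes.get_image(name): name is "scene" or "top" or "wrist"; returns the picture (420x560x3 uint8, red, green, blue); there is no depth.
- eyes.camera_params(name): a dict with "camera_matrix" (3x3 intrinsics, pixels), "xyz" and "attitude" of the camera in the world; the wrist camera has in their place "hand_eye" (4x4, takes a point from camera to tool coordinates, whose origin is the TCP and whose axes are the flange's). Camera axes: x right, y down, z forward; pixel columns grow to the right and rows downward; lengths in m; the calibration is good to about 2 mm. A picture is of the moment at which its call begins: read the wrist's pose just before it. camera_params takes no time and is no camera call.
- arm.sign_off(): hands the job in, once; it reports no verdict.
The state is a dict: "clock": time; "joints": joint angles; "dq": joint speeds; "joint_efforts": joint torques, N m; "position": TCP position; "ee_rot": TCP orientation; "force": force on the tool from outside, world axes, zero at the start; "ft_torque": the same for the moment, N m; "width": opening from 0.0 (shut) to 1.0 (fully open).
Only numpy, scipy, OpenCV 4.12 (cv2) and the standard library are available. Lean on these libraries where they do the work, as an engineer would, in place of code of your own. Each camera call takes 0.05 s, during which the arm holds its last target.

## Working session

There is one attempt and no reset: what is moved stays moved. The work goes in short steps, Python scripts to look and compute and a tool call to move; the robot and the scene stay as the last step left them, time stands still between calls to the robot, and variables do not carry over. Pictures are saved under pics/ and viewed, and the job is handed in when it is done.

Besides the shell and the picture viewer there is one more tool, called after "Emit:" in YAML: its name, and indented under it one key for each argument. apply_moves: Moves the arm, as the interface text tells. Its arguments: {"type":"object","properties":{"targets":{"type":"array"},"grip_force":{"type":"number"}},"required":["targets"]}

```bash
ls; mkdir -p pics
python3 - <<'E'
from cell import arm, eyes
import cv2
print(arm.observe()); print(arm.pinch_z)
for n in ["scene","top","wrist"]:
    cv2.imwrite(f"pics/a_{n}.png",eyes.get_image(n)[:,:,::-1]); print(n,eyes.camera_params(n))
E
```

```text
pics
{'clock': 0.0, 'joints': array([-1.31062575,  0.4351932 ,  0.02494047,  1.57413638, -0.01160586,
        1.13402182, -0.07511508]), 'dq': array([-0.0008778 ,  0.00040349, -0.0014182 , -0.00035592,  0.00012147,
        0.00129783, -0.0012354 ]), 'joint_efforts': array([ 8.05483637e-05, -6.67838645e+01,  9.85520706e-01, -3.14462686e+01,
       -6.03584270e-02,  4.28111083e-02,  2.02933338e-04]), 'position': array([0.22163491, 0.58380161, 0.22594792]), 'ee_rot': array([-5.66779096e-01, -3.08987327e+00,  2.52161154e-03]), 'force': array([ 0.29953011, -0.48713687, -0.10075909]), 'ft_torque': array([ 0.04855297, -0.03663341, -0.0073687 ]), 'width': 0.9984123063792053}
0.0188
scene {'camera_matrix': array([[489.72978773,   0.        , 288.70983725],
       [  0.        , 489.72978773, 216.88867428],
       [  0.        ,   0.        ,   1.        ]]), 'xyz': array([ 0.95744595, -0.43332013,  1.15238407]), 'attitude': array([-2.41664613, -0.99929954,  0.28221265])}
top {'camera_matrix': array([[401.98547943,   0.        , 280.43226784],
       [  0.        , 401.98547943, 212.64193392],
       [  0.        ,   0.        ,   1.        ]]), 'xyz': array([0.45118397, 0.02270829, 1.17821162]), 'attitude': array([-2.17737348,  2.21000282, -0.08864727])}
wrist {'camera_matrix': array([[312.19276413,   0.        , 282.61098229],
       [  0.        , 312.19276413, 203.23836579],
       [  0.        ,   0.        ,   1.        ]]), 'hand_eye': array([[-2.59771637e-04, -9.50184913e-01, -3.11686643e-01,
         8.41792536e-02],
       [ 9.99999696e-01, -4.75841380e-04,  6.17176728e-04,
        -9.74839210e-04],
       [-7.34745418e-04, -3.11686388e-01,  9.50184748e-01,
        -1.57958848e-01],
       [ 0.00000000e+00,  0.00000000e+00,  0.00000000e+00,
         1.00000000e+00]])}
```

View pics/a_scene.png

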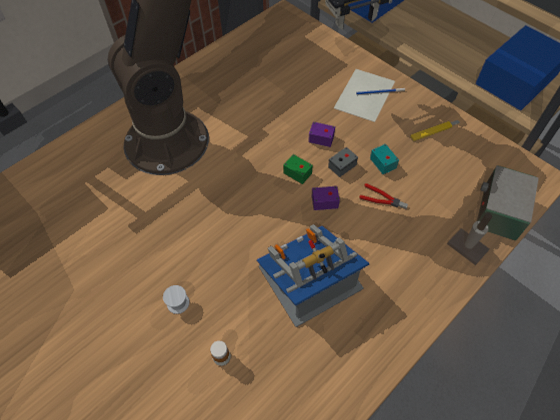

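View pics/a_top.png

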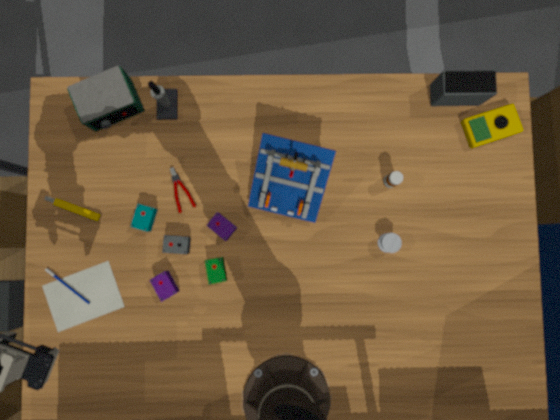

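View pics/a_wrist.png

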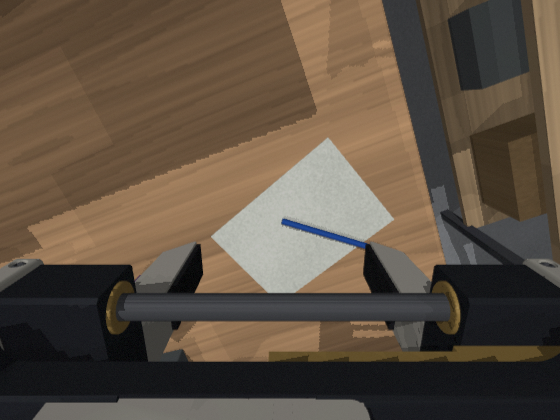

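```bash
cat > H.py <<'E'
import numpy as np, cv2
from cell import arm, eyes
from scipy.spatial.transform import Rotation as R
def cam(n,s=None):
    p=eyes.camera_params(n); K=p["camera_matrix"]
    if n=="wrist":
        T=np.eye(4); s=s or arm.observe(); T[:3,:3]=R.from_rotvec(s["ee_rot"]).as_matrix(); T[:3,3]=s["position"]
        T=T@p["hand_eye"]; return K,T[:3,:3],T[:3,3]
    return K,R.from_rotvec(p["attitude"]).as_matrix(),np.array(p["xyz"])
def ray(c,uv):
    K,Rm,t=c; d=Rm@np.linalg.inv(K)@np.array([uv[0],uv[1],1.]); return t,d/np.linalg.norm(d)
def onz(c,uv,z):
    t,d=ray(c,uv); return t+d*(z-t[2])/d[2]
def tri(cs,uvs):
    A=np.zeros((3,3));b=np.zeros(3)
    for c,uv in zip(cs,uvs):
        t,d=ray(c,uv);P=np.eye(3)-np.outer(d,d);A+=P;b+=P@t
    X=np.linalg.solve(A,b); return X,[np.linalg.norm((np.eye(3)-np.outer(ray(c,u)[1],ray(c,u)[1]))@(X-c[2])) for c,u in zip(cs,uvs)]
def proj(c,X):
    K,Rm,t=c; p=K@(Rm.T@(np.asarray(X)-t)); return p[:2]/p[2]
def crop(img,x0,y0,x1,y1,f,name):
    c=img[y0:y1,x0:x1]; cv2.imwrite(name,cv2.resize(c,None,fx=f,fy=f,interpolation=cv2.INTER_CUBIC))
E
python3 - <<'E'
from H import *
t=cv2.imread("pics/a_top.png"); s=cv2.imread("pics/a_scene.png")
a=cv2.resize(t[120:310,120:350],(690,570),interpolation=cv2.INTER_CUBIC);cv2.imwrite("pics/b_top.png",a)
crop(s,250,110,420,330,2.7,"pics/b_scene.png")
c=cam("top")
print("box",onz(c,(176,245),.042))
for uv in [(262,134),(335,150),(318,222),(250,208)]: print(onz(c,uv,.1))
E
```

```text
box [0.44069817 0.30134402 0.042     ]
[0.73894689 0.05439059 0.1       ]
[ 0.69236813 -0.14365505  0.1       ]
[ 0.49697382 -0.09308873  0.1       ]
[0.53732083 0.08909827 0.1       ]
```

View pics/b_top.png

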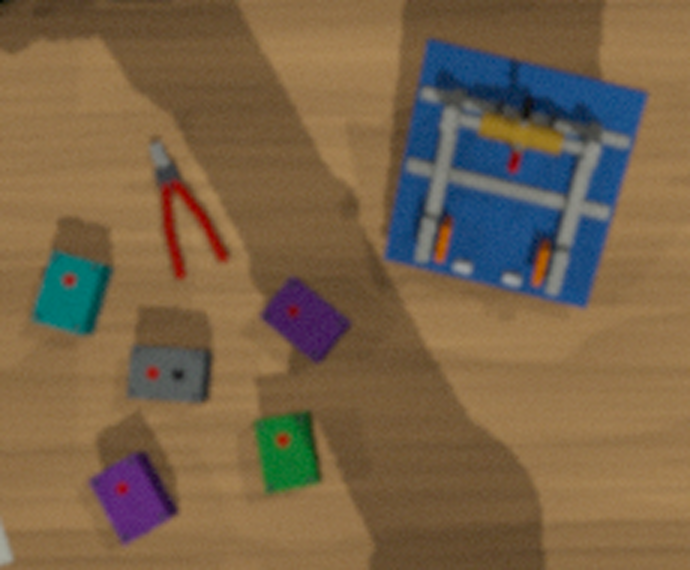

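View pics/b_scene.png

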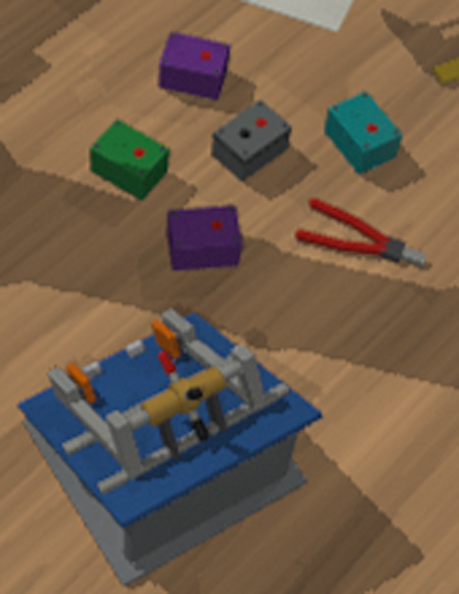

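The five box-like things in the top view are purple (222,227), purple (164,286), green (216,270), turquoise (144,218) and grey (176,245). Only the grey one, with a red and a black socket, fits, and the enlarged crop confirms it. The holder is at about (290,178) with its axle end away from the robot. Next I'll move the wrist camera over the grey box.

Emit:
apply_moves:
  targets: [0,0,0,0,-0.115,0,0,0,0,-0.115,0,-0.065,-0.089,0,0,0,-0.065,-0.089,0,0,0,-0.065,-0.089,0,0,0,-0.065,-0.089,0,0,0,-0.065,-0.089,0,0,0,-0.065,-0.089,0,0,0,-0.065,-0.089,0,0,0,-0.065,-0.089,0,0,0,0,0,0,0,0,0,0,0,0]

```text
clock: 1.65
position: [0.429, 0.2996, 0.2266]
ee_rot: [-0.002, -3.141, -0.0]
force: [-0.6, 0.5, -0.0]
width: 1.001
```

Run:
```python
from H import *
s=arm.observe(); print(s["clock"],s["position"],s["ee_rot"],s["force"])
cv2.imwrite("pics/c_wrist.png",eyes.get_image("wrist")[:,:,::-1])
import pickle; pickle.dump(dict(s),open("c.pkl","wb"))
```

```text
1.65 [0.42897516 0.29959433 0.22662173] [-2.46636484e-03 -3.14111497e+00 -4.23045132e-04] [-0.63359188  0.46514892 -0.03864002]
```

View pics/c_wrist.png

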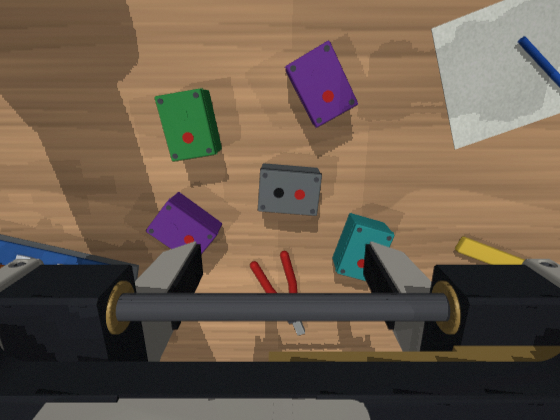

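The wrist view shows the grey box at about (290,190), its black socket at (279,193) and its red at (300,194). I'll triangulate the sockets against the top view and mask the top face.

```bash
cat > m.py <<'E'
from H import *
import pickle
w=cv2.imread("pics/c_wrist.png"); s=pickle.load(open("c.pkl","rb")); cw=cam("wrist",s); ct=cam("top"); cs=cam("scene")
t=cv2.imread("pics/a_top.png"); sc=cv2.imread("pics/a_scene.png")
def red(im,x0,y0,x1,y1):
    h=im[y0:y1,x0:x1].astype(float); m=(h[...,2]-np.maximum(h[...,0],h[...,1])).clip(0); m[m<40]=0
    ys,xs=np.mgrid[y0:y1,x0:x1]; return (xs*m).sum()/m.sum(),(ys*m).sum()/m.sum()
a=red(w,285,180,315,210); b=red(t,165,235,185,252); c=red(sc,335,145,355,165)
print(a,b,c, tri([cw,ct],[a,b]), tri([cw,cs],[a,c]), tri([cw,ct,cs],[a,b,c]))
im=cv2.cvtColor(w,cv2.COLOR_BGR2HSV); m=((im[...,1]<60)&(im[...,2]>75)).astype(np.uint8)*255; z=np.zeros_like(m); z[150:235,245:335]=m[150:235,245:335]
z=cv2.morphologyEx(z,cv2.MORPH_CLOSE,np.ones((15,15)))
cs_,_=cv2.findContours(z,cv2.RETR_EXTERNAL,cv2.CHAIN_APPROX_NONE); q=max(cs_,key=cv2.contourArea); r=cv2.minAreaRect(q); print(cv2.contourArea(q),r)
bp=cv2.boxPoints(r); P=np.array([onz(cw,p,.042) for p in bp]); print(bp,P,P.mean(0),[np.linalg.norm(P[i]-P[i-1]) for i in range(4)])
v=w.copy(); cv2.drawContours(v,[q],-1,(0,255,0),1); crop(v,240,150,340,240,6,"pics/d.png")
E
python3 m.py
```

```text
(np.float64(299.30976566428643), np.float64(194.27496731368802)) (np.float64(170.34813753581662), np.float64(243.88610315186247)) (np.float64(346.3827618164968), np.float64(154.97590361445782)) (array([0.44449718, 0.31689411, 0.04559649]), [np.float64(0.0007589092142605978), np.float64(0.0007589092142606176)]) (array([0.44501196, 0.31775127, 0.04621657]), [np.float64(0.00034808140367593304), np.float64(0.0003480814036760438)]) (array([0.44471558, 0.3171831 , 0.04620384]), [np.float64(0.0003067066644219218), np.float64(0.0012397567621836492), np.float64(0.0009623770193407478)])
2784.5 ((289.18963623046875, 189.22413635253906), (61.536705017089844, 48.24942398071289), 4.763641834259033)
[[256.5241  210.71034]
 [260.531   162.62758]
 [321.85516 167.73793]
 [317.84827 215.8207 ]] [[0.46586352 0.26821387 0.042     ]
 [0.40938769 0.27422508 0.042     ]
 [0.41526765 0.34237109 0.042     ]
 [0.472362   0.33981187 0.042     ]] [0.44072022 0.30615548 0.042     ] [np.float64(0.07189229957854244), np.float64(0.056794834538850876), np.float64(0.06839921480381306), np.float64(0.057151679664384475)]
```

View pics/d.png

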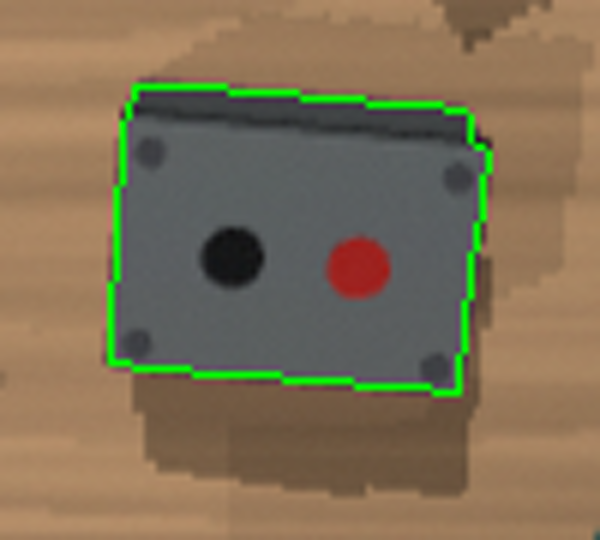

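Run:
```python
from H import *
import pickle
s=pickle.load(open("c.pkl","rb")); cw=cam("wrist",s)
P=np.array([onz(cw,p,.042) for p in [(261.3,169.8),(321.5,174.4),(316.7,215.5),(258,210.5)]]); print(P,P.mean(0),[np.linalg.norm(P[i]-P[i-1]) for i in range(4)])
for a,b in [(0,1),(3,2)]: d=P[b]-P[a]; print(np.arctan2(-d[0],d[1]))
for a,b in [(0,3),(1,2)]: d=P[b]-P[a]; print(np.arctan2(d[1],d[0]))
```

```text
[[0.41746571 0.27489029 0.042     ]
 [0.4228449  0.34225572 0.042     ]
 [0.47195889 0.33845479 0.042     ]
 [0.46560759 0.26993847 0.042     ]] [0.44446927 0.30638482 0.042     ] [np.float64(0.04839588713432727), np.float64(0.06757985753554248), np.float64(0.049260841465440845), np.float64(0.06881006308873067)]
-0.07968190913390942
-0.0924333498476496
-0.10249836318040188
-0.07723605591292956
```

Emit:
apply_moves:
  targets: [0,-0.022,-0.094,-0.023,0,0,-0.022,-0.094,-0.023,0,0,-0.022,-0.094,-0.023,0,0,-0.022,-0.094,-0.023,0,0,-0.022,-0.094,-0.023,0,0,-0.022,-0.094,-0.023,0,0,-0.022,-0.094,-0.023,0.064,0,-0.022,-0.094,-0.023,0.064,0,0,0,0,0,0,0,0,0,0]

```text
clock: 2.95
position: [0.4953, -0.0007, 0.3001]
ee_rot: [-0.313, -3.126, -0.001]
force: [-0.3, 0.0, 0.2]
width: 0.999
```

Run:
```python
from H import *
s=arm.observe(); print(s["clock"],s["position"],s["ee_rot"],s["force"])
cv2.imwrite("pics/e_wrist.png",eyes.get_image("wrist")[:,:,::-1])
import pickle; pickle.dump(dict(s),open("e.pkl","wb"))
```

```text
2.95 [ 0.49533426 -0.00067545  0.30010767] [-3.13084099e-01 -3.12554116e+00 -9.85691505e-04] [-0.28444473  0.01727191  0.24519689]
```

Emit:
apply_moves:
  targets: [0,-0.09,0,0,0,0,-0.09,0,0,0,0,0,0,0,0,0,0,0,0,0]

```text
clock: 3.5
position: [0.5653, -0.0156, 0.2997]
ee_rot: [-0.314, -3.124, -0.0]
force: [-0.2, 1.0, -0.2]
width: 0.999
```

Run:
```python
from H import *
s=arm.observe(); print(s["clock"],s["position"],s["ee_rot"],s["force"])
cv2.imwrite("pics/f_wrist.png",eyes.get_image("wrist")[:,:,::-1])
import pickle; pickle.dump(dict(s),open("f.pkl","wb"))
```

```text
3.5 [ 0.56532995 -0.01556663  0.29971707] [-3.14459884e-01 -3.12426500e+00 -2.85570787e-04] [-0.21500448  1.03028863 -0.19158952]
```

View pics/e_wrist.png

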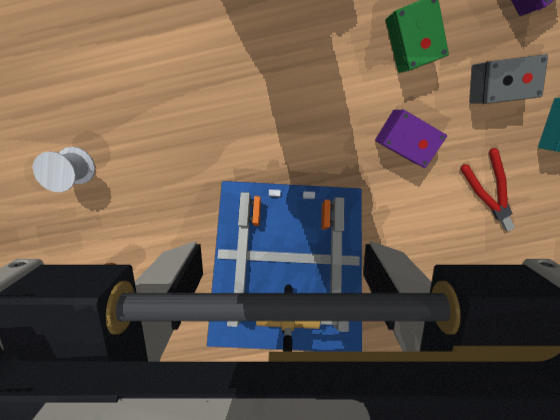

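View pics/f_wrist.png

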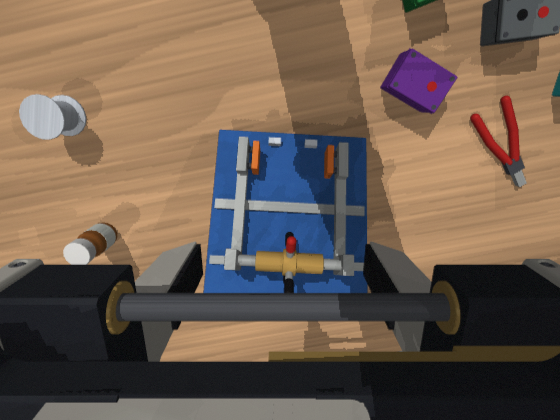

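Run:
```python
from H import *
crop(cv2.imread("pics/f_wrist.png"),200,120,380,270,4.4,"pics/f2.png")
crop(cv2.imread("pics/e_wrist.png"),200,170,380,270,4.4,"pics/e2.png")
```

```text
(no output)
```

View pics/f2.png

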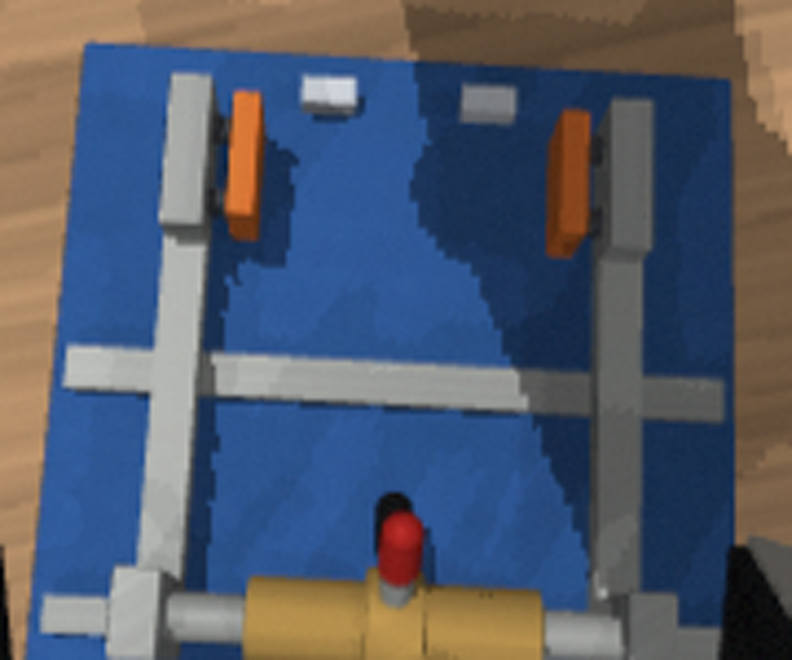

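View pics/e2.png

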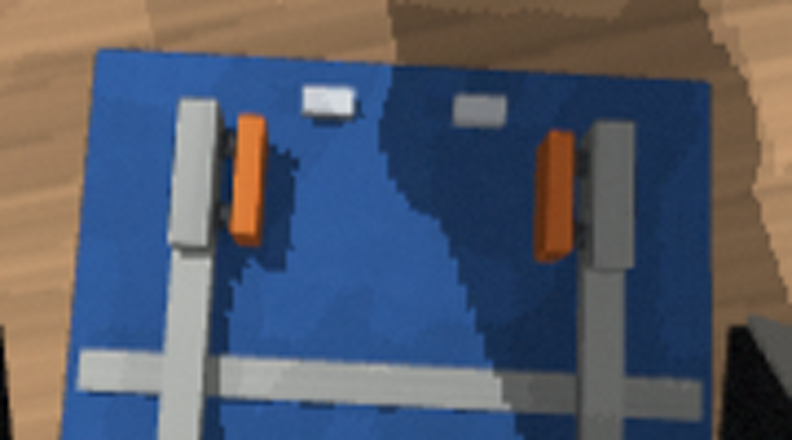

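```bash
cat > h.py <<'E'
from H import *
import pickle
cf=cam("wrist",pickle.load(open("f.pkl","rb"))); ce=cam("wrist",pickle.load(open("e.pkl","rb")))
F=lambda p:(p[0]/4.4+199.6,p[1]/4.4+119.6); E=lambda p:(p[0]/4.4+199.6,p[1]/4.4+169.6)
pts={"bedR":((85,42),(96,48)),"bedL":((731,79),(711,84)),"stubR":((303,75),(303,86)),"stubL":((517,86),(507,96)),
"jawRnear":((172,72),(181,97)),"jawRfar":((163,224),(171,247)),"jawLnear":((652,99),(634,121)),"jawLfar":((651,253),(634,268)),"padR":((263,92),(267,115)),"padL":((562,110),(542,130))}
D={}
for k,(a,b) in pts.items():
    X,r=tri([cf,ce],[F(a),E(b)]); D[k]=X; print(k,X.round(4),round(r[0],4))
d=D["bedL"]-D["bedR"]; print("w",np.linalg.norm(d),"yaw",np.arctan2(-d[0],d[1]))
d=D["jawLnear"]-D["jawRnear"]; print("yaw",np.arctan2(-d[0],d[1]))
for a in "RL": d=D[f"jaw{a}far"]-D[f"jaw{a}near"]; print("yaw",np.arctan2(d[1],d[0]),d)
# fit seat: model points in seat frame (x up slope,y,z normal)
from scipy.optimize import least_squares
M={"bedR":(-45,-100,0),"bedL":(-45,100,0),"stubR":(None,-32,9),"stubL":(None,32,9),"jawRnear":(-22,None,32),"jawRfar":(-22+44,None,32),"jawLnear":(-22,None,32),"jawLfar":(22,None,32)}
def pose(p):
    c,s=np.cos(p[3]),np.sin(p[3]); h=np.array([c,s,0]); y=np.array([-s,c,0]); z=np.array([0,0,1.])
    return p[:3],np.column_stack([h*np.cos(np.pi/6)+z*.5,y,-h*.5+z*np.cos(np.pi/6)])
def loc(p,X): t,Rm=pose(p); return Rm.T@(X-t)
def f(p):
    r=[]
    for k,m in M.items():
        l=loc(p,D[k]); r+=[l[i]-m[i]/1e3 for i in range(3) if m[i] is not None]
    l,rr=loc(p,D["jawLnear"]),loc(p,D["jawRnear"]); r.append(l[1]+rr[1])
    return r
q=least_squares(f,[.55,0,.05,-.2],x_scale=[.1,.1,.1,.1]); print(q.x, np.sqrt(np.mean(q.fun**2)))
for k in D: print(k,(1e3*loc(q.x,D[k])).round(1))
np.save("seat.npy",q.x)
E
python3 h.py
```

```text
bedR [ 0.5005 -0.0909  0.027 ] 0.0001
bedL [0.5505 0.1009 0.0314] 0.0002
stubR [ 0.5221 -0.0266  0.0428] 0.0001
stubL [0.538  0.0354 0.0427] 0.0001
jawRnear [ 0.5117 -0.0604  0.0673] 0.0001
jawRfar [ 0.5488 -0.0692  0.0909] 0.0001
jawLnear [0.546  0.07   0.0665] 0.0001
jawLfar [0.5857 0.0613 0.0824] 0.0002
padR [ 0.5221 -0.0367  0.0674] 0.0001
padL [0.5438 0.0438 0.066 ] 0.001
w 0.19823496670601048 yaw -0.2548821402826285
yaw -0.25700266586856746
yaw -0.23272758142560476 [ 0.03712854 -0.00880029  0.02359985]
yaw -0.2164332499939735 [ 0.03972844 -0.00873538  0.01588138]
[ 0.56302493 -0.00449485  0.05038136 -0.26022414] 0.001953076542580095
bedR [-44.8 -99.5  -1.2]
bedL [-43.5  98.6   3.1]
stubR [-33.2 -31.9  10.4]
stubL [-33.7  32.1  10.6]
jawRnear [-22.1 -67.3  32.3]
jawRfar [ 22.8 -66.2  33.6]
jawLnear [-22.8  67.6  31.8]
jawLfar [20.3 69.4 25.3]
padR [-18.5 -41.7  30.4]
padL [-19.1  41.7  29. ]
```

Emit:
apply_moves:
  targets: [0,0,0,0,-0.072,0,0.0332,0.0776,0.05,0,0,0.0332,0.0776,0.05,0,0,0.0332,0.0776,0.05,0,0,0.0332,0.0776,0.05,0,0,0.0332,0.0776,0.05,0,0,0.0332,0.0776,0.05,0,0,0.0332,0.0776,0.05,0,0,0.0332,0.0776,0.05,0,0,0.0332,0.0776,0.05,0,0,0.0332,0.0776,0.05,0,0,0,0,0,0,0,0,0,0,0]

```text
clock: 5.18
position: [0.4612, 0.3038, 0.1008]
ee_rot: [0.14, 3.138, -0.0]
force: [0.8, -0.2, -0.5]
width: 1.001
```

Run:
```python
from H import *
s=arm.observe(); print(s["clock"],s["position"],s["ee_rot"],s["force"])
a=np.arctan2(s["ee_rot"][1],s["ee_rot"][0]); print("psi",2*a+np.pi)
cv2.imwrite("pics/g_wrist.png",eyes.get_image("wrist")[:,:,::-1])
import pickle; pickle.dump(dict(s),open("g.pkl","wb"))
```

```text
5.175 [0.46119408 0.30380322 0.10080626] [ 1.39717922e-01  3.13823374e+00 -1.32700986e-04] [ 0.83269253 -0.24554484 -0.50740091]
psi 6.194201675097956
```

View pics/g_wrist.png

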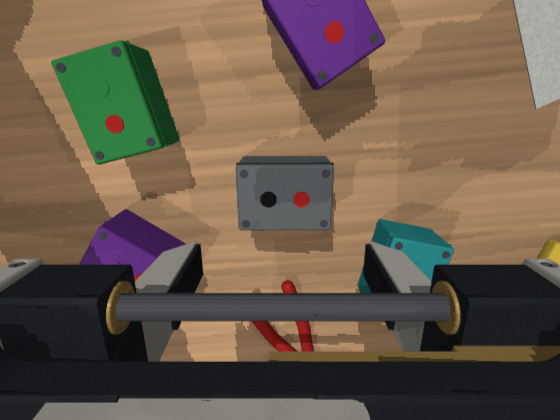

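Run:
```python
from H import *
import pickle
s=pickle.load(open("g.pkl","rb")); cw=cam("wrist",s); ct=cam("top")
P=np.array([onz(cw,p,.042) for p in [(237,164.5),(333,164.5),(333,230),(236.5,230)]]); print(P.round(4),P.mean(0),[np.linalg.norm(P[i]-P[i-1]) for i in range(4)])
Rm=R.from_rotvec(s["ee_rot"]).as_matrix()
print("centre in tool",Rm.T@(P.mean(0)-s["position"]))
g=lambda p:(p[0]/3+120,p[1]/3+120)
for n,q in [("turq",[(60,250),(110,265),(90,335),(35,320)]),("purp",[(295,280),(350,322),(318,362),(263,318)])]:
    for p in q: print(n,(1e3*(Rm.T@(onz(ct,g(p),.042)-s["position"]))).round(0))
for p in [(376,222),(398,222),(452,248)]: print("turq wrist",(1e3*(Rm.T@(onz(cw,p,.042)-s["position"]))).round(0))
```

```text
[[0.4165 0.2746 0.042 ]
 [0.4225 0.3418 0.042 ]
 [0.4723 0.3398 0.042 ]
 [0.4658 0.2675 0.042 ]] [0.44428625 0.30593049 0.042     ] [np.float64(0.04987703738690173), np.float64(0.06740696245705428), np.float64(0.04988040408777018), np.float64(0.07256362880189607)]
centre in tool [0.01704491 0.00062063 0.0588019 ]
turq [-89. 107.  59.]
turq [-79.  59.  59.]
turq [-12.  72.  59.]
turq [-22. 124.  59.]
purp [ -77. -115.   59.]
purp [ -42. -170.   59.]
purp [  -2. -143.   59.]
purp [-40. -88.  59.]
turq wrist [-1. 69. 59.]
turq wrist [-1. 85. 59.]
turq wrist [-23. 129.  59.]
```

Emit:
apply_moves:
  targets: [0.13,0,0,0,0,0.13,0,0,0,0,0.13,0,0,0.0565,0,0.13,0,0,0.0565,0,0.13,0,0,0.0565,0,0.13,0,0,0,0,0.13,0,0,0,0,0.4,0,0,0,0,0.4,0,0,0,0,0.4,0,0,0,0,0.4,0,0,0,0]
  grip_force: 20

```text
clock: 6.6
position: [0.4621, 0.3046, 0.0335]
ee_rot: [0.141, 3.137, 0.002]
force: [-0.8, -0.7, 5.7]
width: 0.765
```

Run:
```python
from H import *
s=arm.observe(); print(s["clock"],s["position"],s["ee_rot"],s["force"],s["width"],s["width"]*92)
cv2.imwrite("pics/i_wrist.png",eyes.get_image("wrist")[:,:,::-1])
```

```text
6.6 [0.4620995  0.30459203 0.03345454] [1.40599381e-01 3.13718205e+00 1.86223730e-03] [-0.82545822 -0.65835623  5.6789349 ] 0.7653869967470907 70.41560370073233
```

View pics/i_wrist.png

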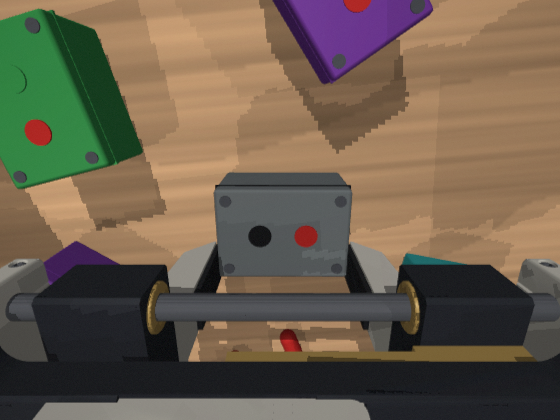

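Emit:
apply_moves:
  targets: [0.4,0,0,-0.05,0,0.4,0,0,-0.1,0,0.4,0,0,-0.1,0,0.4,0,0,-0.1,0,0.4,0,0,-0.1,0,0.4,0,0,0,0,0.4,0,0,0,0]

```text
clock: 7.52
position: [0.4609, 0.3038, 0.2118]
ee_rot: [-0.14, -3.138, 0.001]
force: [-0.8, -1.0, -2.8]
width: 0.761
```

Run:
```python
from H import *
s=arm.observe(); print(s["clock"],s["position"],s["ee_rot"],s["force"],s["width"]*92)
cv2.imwrite("pics/j_wrist.png",eyes.get_image("wrist")[:,:,::-1])
```

```text
7.525 [0.46088158 0.30378475 0.21178629] [-1.40442467e-01 -3.13754673e+00  1.05173151e-03] [-0.76133801 -0.96519184 -2.78468382] 69.98160945930876
```

View pics/j_wrist.png

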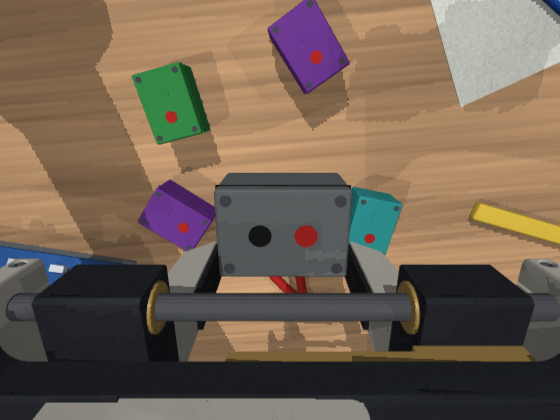

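Emit:
apply_moves:
  targets: [0.4,0,0,0,0.0545,0.4,0,0,0,0.0545,0.4,-0.0244,-0.0378,0,0,0.4,-0.0488,-0.0755,0,0,0.4,-0.0488,-0.0755,0,0,0.4,-0.0488,-0.0755,0,0,0.4,-0.0488,-0.0755,0,0,0.4,-0.0488,-0.0755,0,0,0.4,-0.0488,-0.0755,0,0,0.4,-0.0488,-0.0755,0,0,0.4,-0.0488,-0.0755,0,0,0.4,-0.0244,-0.0378,0,0,0.4,0,0,0,0,0.4,0,0,0,0]

```text
clock: 9.32
position: [0.5607, -0.0024, 0.2122]
ee_rot: [-0.405, -3.114, -0.001]
force: [0.2, 0.2, -2.0]
width: 0.758
```

```bash
cat >> H.py <<'E'
def st(save=None):
    s=arm.observe(); a=2*np.arctan2(s["ee_rot"][1],s["ee_rot"][0])+np.pi; a=(a+np.pi)%(2*np.pi)-np.pi
    p=np.load("seat.npy"); d=s["position"]-p[:3]; c,n=np.cos(p[3]),np.sin(p[3])
    print("t",round(s["clock"],2),"pos",s["position"].round(4),"psi",round(a,4),"F",s["force"].round(1),"w",round(s["width"]*92,1),"| h,y,v mm",(1e3*np.array([d[0]*c+d[1]*n,-d[0]*n+d[1]*c,d[2]])).round(1))
    if save:
        im=eyes.get_image("wrist")[:,:,::-1]; cv2.imwrite(f"pics/{save}.png",im); import pickle; pickle.dump(dict(s),open(save+".pkl","wb")); return im
E
python3 -c "
from H import *
st('k')"
```

```text
t 9.32 pos [ 0.5607 -0.0024  0.2122] psi -0.2588 F [ 0.2  0.2 -2. ] w 69.8 | h,y,v mm [ -2.8   1.5 161.8]
```

View pics/k.png

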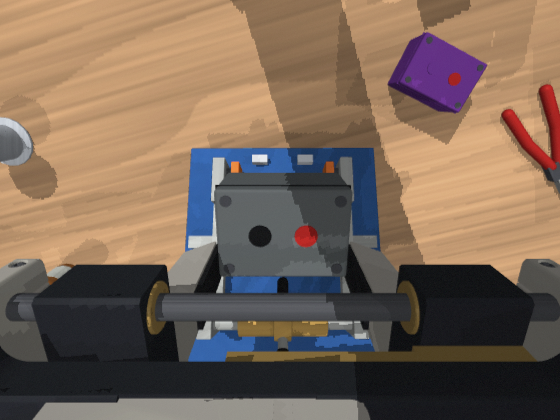

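Emit:
apply_moves:
  targets: [0.4,0,-0.0025,0.04,0,0.4,0,0,0.06,0,0.4,0,0,0.06,0,0.4,0,0,0.06,0,0.4,0,0,0.04,0,0.4,0,0,0.02,0,0.4,0,0,0.01,0,0.4,0,0,0,0,0.4,0,0,0,0]

```text
clock: 10.5
position: [0.5613, -0.0048, 0.0971]
ee_rot: [0.408, 3.114, 0.0]
force: [1.3, 0.3, -1.5]
width: 0.758
```

```bash
python3 -c "
from H import *
st('l')"
```

```text
t 10.5 pos [ 0.5613 -0.0048  0.0971] psi -0.2608 F [ 1.3  0.3 -1.5] w 69.8 | h,y,v mm [-1.5 -0.7 46.8]
```

View pics/l.png

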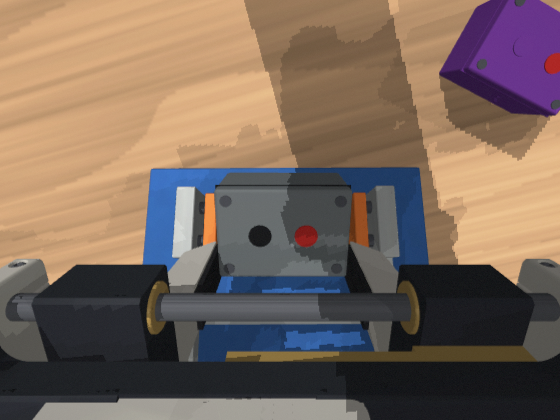

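Emit:
apply_moves:
  targets: [0.4,0,0,0.005,0,0.4,0,0,0.005,0,0.4,0,0,0,0,0.4,0,0,0,0]
  grip_force: 7

```text
clock: 11.05
position: [0.5609, -0.0048, 0.0925]
ee_rot: [-0.409, -3.115, -0.0]
force: [0.8, 0.1, -1.8]
width: 0.761
```

```bash
python3 -c "
from H import *
st('n')"
```

```text
t 11.05 pos [ 0.5609 -0.0048  0.0925] psi -0.2608 F [ 0.8  0.1 -1.8] w 70.0 | h,y,v mm [-2.  -0.8 42.1]
```

View pics/n.png

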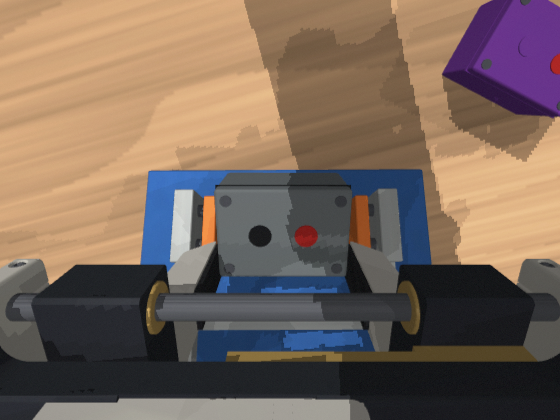

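Emit:
apply_moves:
  targets: [0.4,0,0,0,0,0.4,0,0,0,0,0.4,0,0,0,0,0.4,0,0,0,0]
  grip_force: 4

```text
clock: 11.6
position: [0.5609, -0.0048, 0.0926]
ee_rot: [0.408, 3.115, 0.0]
force: [0.1, 0.1, -0.7]
width: 0.768
```

```bash
python3 -c "
from H import *
st('o')"
```

```text
t 11.6 pos [ 0.5609 -0.0048  0.0926] psi -0.2607 F [ 0.1  0.1 -0.7] w 70.6 | h,y,v mm [-2.  -0.8 42.2]
```

View pics/o.png

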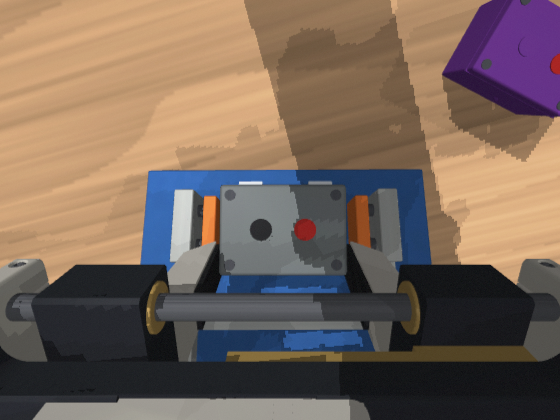

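```bash
cat > chk.py <<'E'
from H import *
import pickle,sys
exec(open("h.py").read().split("def f(p)")[0].split("# fit seat")[1].split("\n",1)[1].split("M={")[0]) if 0 else None
def pose(p):
    c,s=np.cos(p[3]),np.sin(p[3]); h=np.array([c,s,0]); y=np.array([-s,c,0]); z=np.array([0,0,1.])
    return p[:3],np.column_stack([h*np.cos(np.pi/6)+z*.5,y,-h*.5+z*np.cos(np.pi/6)])
t,Rm=pose(np.load("seat.npy"))
def W(s,y,n): return t+Rm@np.array([s,y,n])/1e3
E
python3 - <<'E'
from chk import *
c=cam("wrist",pickle.load(open("o.pkl","rb")))
for ds in (0,2,4):
  print(ds,[proj(c,W(s+ds,y,42)).round(1) for s,y in [(-25,-35),(-25,35),(25,35),(25,-35)]])
print("stubs",[proj(c,W(-25,y,9)).round(1) for y in (-32,-16,16,32)],"bed",[proj(c,W(-45,y,0)).round(1) for y in (-100,100)])
E
```

```text
0 [array([225.2, 180. ]), array([345.9, 179.9]), array([349.8, 267.9]), array([221.9, 268. ])]
2 [array([225.1, 183.3]), array([346.1, 183.2]), array([350. , 271.6]), array([221.8, 271.8])]
4 [array([225. , 186.7]), array([346.2, 186.5]), array([350.2, 275.4]), array([221.6, 275.5])]
stubs [array([238.3, 193.4]), array([261.7, 193.4]), array([308.5, 193.3]), array([332. , 193.3])] bed [array([147. , 169.6]), array([422.9, 169.3])]
```

Emit:
apply_moves:
  targets: [0.22,0,0,0,0,0.2,0,0,0,0,0.18,0,0,0,0,0.18,0,0,0,0]
  grip_force: 3

```text
clock: 12.15
position: [0.561, -0.0048, 0.0926]
ee_rot: [0.409, 3.115, 0.0]
force: [0.1, -0.6, -0.7]
width: 0.817
```

```bash
python3 -c "
from H import *
st('p')"
```

```text
t 12.15 pos [ 0.561  -0.0048  0.0926] psi -0.2608 F [ 0.1 -0.6 -0.7] w 75.2 | h,y,v mm [-1.9 -0.8 42.2]
```

View pics/p.png

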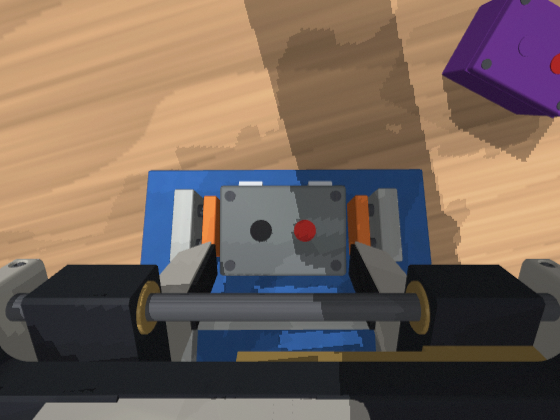

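Run:
```python
from chk import *
crop(cv2.imread("pics/p.png"),195,165,375,290,4.4,"pics/p2.png")
```

```text
(no output)
```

View pics/p2.png

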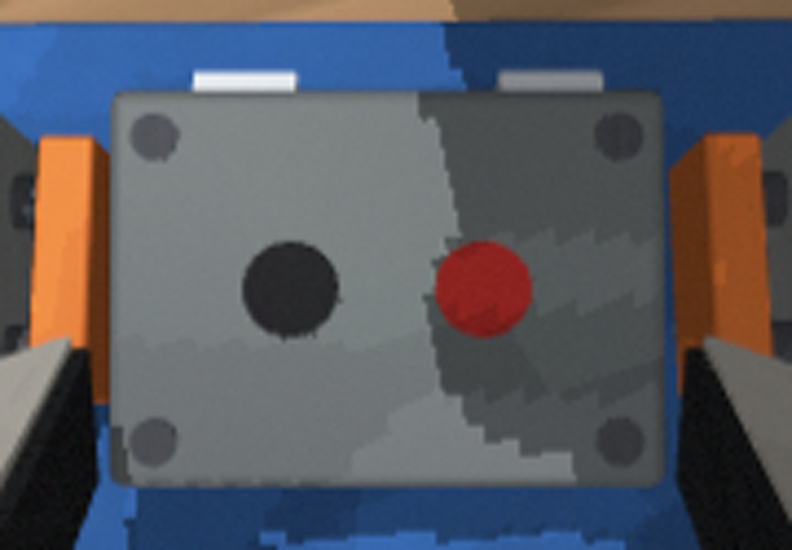

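Run:
```python
from chk import *
c=cam("wrist",pickle.load(open("p.pkl","rb")))
G=lambda p:(p[0]/4.4+194.6,p[1]/4.4+164.6)
K,Rc,tc=c
pts=np.array([G(p) for p in [(112,92),(664,92),(666,487),(110,487)]])
print(pts)
obj=np.array([(-25,-35,0),(-25,35,0),(25,35,0),(25,-35,0)],float)
ok,rv,tv=cv2.solvePnP(obj,pts,K,None); Rb=Rc@R.from_rotvec(rv.ravel()).as_matrix(); tb=Rc@tv.ravel()/1e3+tc
print("normal",Rb[:,2],"centre top in seat",1e3*Rm.T@(tb-t)); n=Rm.T@Rb; print((n).round(3)); print("tilt vs bed deg",np.degrees(np.arctan2(n[0,2],n[2,2])))
for o in obj: print("bottom corner seat", (1e3*Rm.T@(tb+Rb@(np.array([o[0],o[1],-42]))/1e3-t)).round(1))
```

```text
[[220.05454545 185.50909091]
 [345.50909091 185.50909091]
 [345.96363636 275.28181818]
 [219.6        275.28181818]]
normal [-0.3212022   0.08503153  0.94318545] centre top in seat [ 4.51216992 -1.67196789 43.28320387]
[[ 0.983  0.001  0.184]
 [-0.001  1.    -0.   ]
 [-0.184  0.     0.983]]
tilt vs bed deg 10.593600479415072
bottom corner seat [-27.8 -36.6   6.6]
bottom corner seat [-27.7  33.4   6.6]
bottom corner seat [21.4 33.3 -2.6]
bottom corner seat [ 21.3 -36.7  -2.6]
```

The enclosure's near edge is resting on top of the stubs: the face fit gives 10.6° tilt to the bed, with the near bottom edge at s≈-28. I'll regrip, shift it about 6 mm uphill and let it settle.

Emit:
apply_moves:
  targets: [0.4,0,0,0,0,0.4,0,0,0,0,0.4,0,0,0,0,0.4,-0.0075,0,-0.0045,0,0.4,-0.0075,0,-0.0045,0,0.4,0,0,0,0]
  grip_force: 8

```text
clock: 12.95
position: [0.567, -0.0065, 0.0962]
ee_rot: [0.409, 3.115, -0.0]
force: [0.0, -0.1, -2.2]
width: 0.763
```

Emit:
apply_moves:
  targets: [0.4,0,0,0,0,0.4,0,0,0,0,0.22,0,0,0,0,0.18,0,0,0,0,0.15,0,0,0,0]
  grip_force: 3

```text
clock: 13.58
position: [0.5668, -0.0063, 0.0963]
ee_rot: [0.408, 3.115, 0.0]
force: [0.6, -0.2, -0.1]
width: 0.842
```

```bash
python3 -c "
from H import *
crop(st('q'),195,165,375,290,4.4,'pics/q2.png')"
```

```text
t 13.57 pos [ 0.5668 -0.0063  0.0963] psi -0.2608 F [ 0.6 -0.2 -0.1] w 77.4 | h,y,v mm [ 4.1 -0.8 45.9]
```

View pics/q2.png

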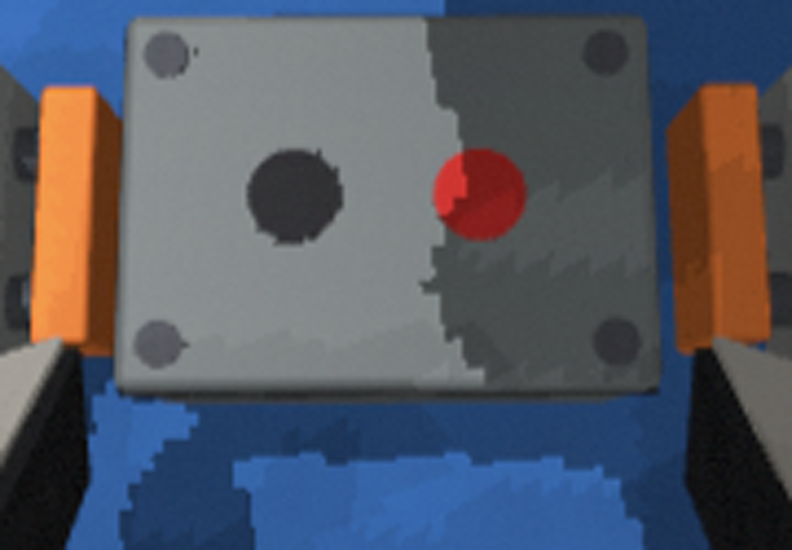

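```bash
cat >> chk.py <<'E'
def boxpose(name,cps,off,f=4.4):
    K,Rc,tc=cam("wrist",pickle.load(open(name+".pkl","rb")))
    pts=np.array([(p[0]/f+off[0]-.4,p[1]/f+off[1]-.4) for p in cps])
    obj=np.array([(-25,-35,0),(-25,35,0),(25,35,0),(25,-35,0)],float)
    ok,rv,tv=cv2.solvePnP(obj,pts,K,None); Rb=Rc@R.from_rotvec(rv.ravel()).as_matrix(); tb=Rc@tv.ravel()/1e3+tc
    n=Rm.T@Rb; print("top centre",(1e3*Rm.T@(tb-t)).round(1),"tilt",np.degrees(np.arctan2(n[0,2],n[2,2])),"yaw",np.degrees(np.arctan2(n[1,0],n[0,0])))
    for o in obj: print("bottom", (1e3*Rm.T@(tb+Rb@(np.array([o[0],o[1],-42]))/1e3-t)).round(1))
E
python3 - <<'E'
from chk import *
boxpose("q",[(129,17),(645,17),(659,388),(117,388)],(195,165))
c=cam("wrist",pickle.load(open("q.pkl","rb")))
print([(proj(c,W(s+ds,y,42))-[194.6,164.6])*4.4 for ds in (0,2) for s,y in [(-25,-35),(-25,35),(25,35),(25,-35)]])
E
```

```text
top centre [-1.3 -1.6 37.6] tilt 0.8144436144253772 yaw 0.01607000926787247
bottom [-26.8 -36.8  -3.9]
bottom [-26.9  33.2  -4.2]
bottom [23.1 33.2 -4.9]
bottom [ 23.2 -36.8  -4.6]
[array([136.62896029,  16.23067108]), array([663.00197001,  15.71843585]), array([679.82528828, 396.37932705]), array([122.19874626, 397.01181003]), array([136.08288227,  30.64045129]), array([663.63861762,  30.12384886]), array([680.53986916, 412.54813463]), array([121.58580551, 413.1859482 ])]
```

Emit:
apply_moves:
  targets: [0.0,0,0,0,0,0.0,0,0,-0.025,0,0,0,0,-0.08,0,0,0.1,0,-0.08,0,0,0.15,0,-0.05,0,0,0,0,0,0,0,0,0,0,0]

```text
clock: 14.5
position: [0.4714, 0.0194, 0.1908]
ee_rot: [0.408, 3.113, 0.001]
force: [0.2, 0.4, 0.7]
width: 0.997
```

```bash
python3 -c "
from H import *
st('r')"
```

```text
t 14.5 pos [0.4714 0.0194 0.1908] psi -0.2604 F [0.2 0.4 0.7] w 91.7 | h,y,v mm [-94.7  -0.5 140.4]
```

View pics/r.png

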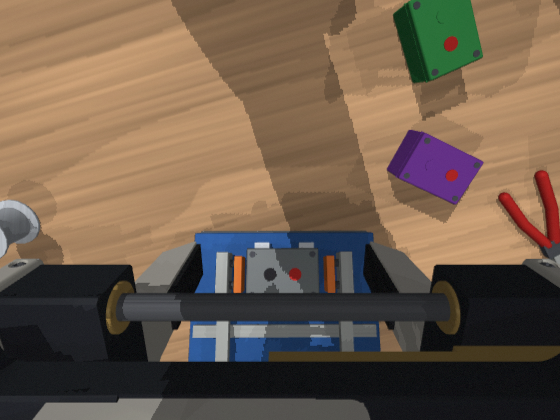

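Run:
```python
from chk import *
crop(cv2.imread("pics/r.png"),225,225,345,300,6.6,"pics/r2.png")
c=cam("wrist",pickle.load(open("r.pkl","rb")))
f=lambda *a:((proj(c,W(*a))-[224.6,224.6])*6.6).round(0)
print("stub down top",f(-34,-24,9),"stub uphill top",f(-25,-24,9),"box near top",f(-25,-24,42),"near bottom",f(-25,-24,0),"bed edge",f(-45,0,0))
```

```text
stub down top [244. 113.] stub uphill top [243. 169.] box near top [228. 156.] near bottom [246. 172.] bed edge [390.  52.]
```

View pics/r2.png

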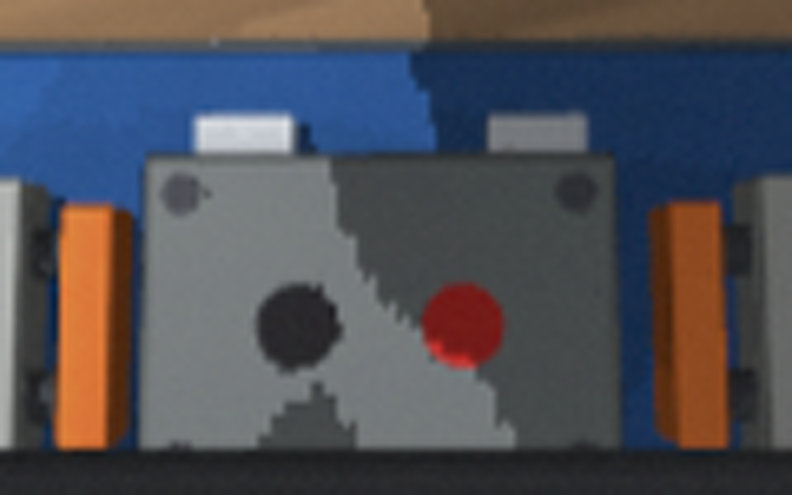

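```bash
cat >> chk.py <<'E'
def inplane(c,uv,y=0.):
    o,d=ray(c,uv); o=Rm.T@(o-t); d=Rm.T@d; k=(y/1e3-o[1])/d[1]; X=1e3*(o+k*d); r=X-[128,y,48]
    return X.round(1),"r",np.hypot(r[0],r[2]).round(1),"theta_if_red",(0.8-np.arctan2(-r[0],r[2])).round(3)
E
python3 - <<'E'
from chk import *
im=eyes.get_image("scene")[:,:,::-1]; cv2.imwrite("pics/s0.png",im)
crop(im,255,215,375,305,6.6,"pics/s.png"); c=cam("scene")
print("axle",(proj(c,W(128,0,48))-[254.6,214.6])*6.6, "seat",(proj(c,W(0,0,0))-[254.6,214.6])*6.6)
for th in (0,.2,.4,.6):
  a=.8-th; print(th,[(proj(c,W(128-r*np.sin(a),0,48+r*np.cos(a)))-[254.6,214.6])*6.6 for r in (20,42)])
E
```

```text
axle [415.76028159 284.15460123] seat [282.08378614 234.43417274]
0 [array([386.82596203, 234.39655341]), array([355.27423496, 180.1373772 ])]
0.2 [array([389.373345  , 232.31932361]), array([360.39310667, 175.38968744])]
0.4 [array([392.99309128, 232.29989676]), array([367.80616686, 174.93398976])]
0.6 [array([397.55074821, 234.36019505]), array([377.26267948, 178.88198407])]
```

View pics/s.png

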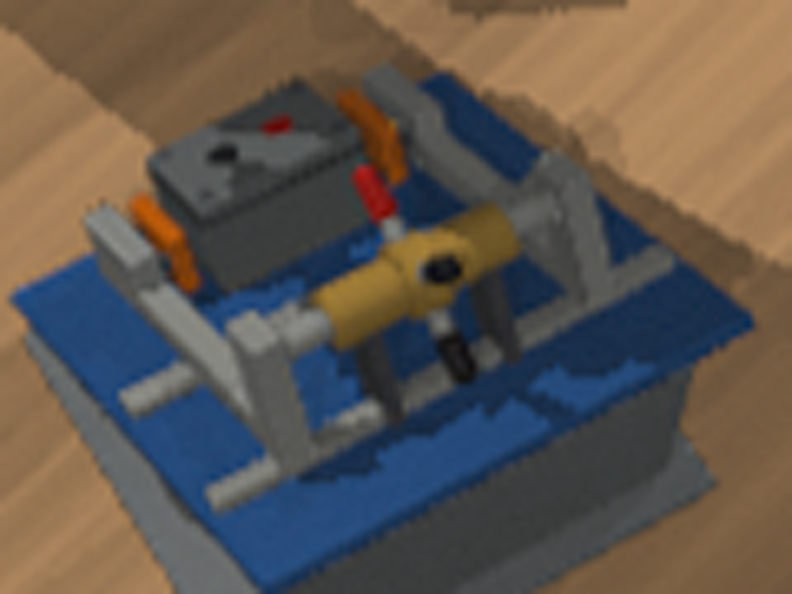

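Run:
```python
from chk import *
cf=cam("wrist",pickle.load(open("f.pkl","rb")))
f=lambda *a:((proj(cf,W(*a))-[199.6,119.6])*4.4).round(0)
print("axle",f(128,0,48),"ends",f(128,-36,48),f(128,36,48),"collar",f(128,-7,62),f(128,7,62),"endblock top",f(117,-55.5,60),f(117,55.5,60))
for th in (.3,.4,.5):
  a=.8-th; print(th,"red tip",f(128-44*np.sin(a),0,48+44*np.cos(a)),"base",f(128-20*np.sin(a),0,48+20*np.cos(a)), "lower black tip", f(128-42*np.sin(a+1.57),0,48+42*np.cos(a+1.57)))
```

```text
axle [390. 629.] ends [244. 622.] [535. 637.] collar [363. 627.] [422. 630.] endblock top [163. 569.] [625. 594.]
0.3 red tip [403. 529.] base [395. 586.] lower black tip [393. 490.]
0.4 red tip [402. 547.] base [395. 594.] lower black tip [394. 481.]
0.5 red tip [402. 565.] base [395. 602.] lower black tip [395. 474.]
```

The enclosure is flat, with tilt under 1°. In the crop its near edge is at row 155 (predicted 156 for touching), the stubs are half hidden behind it, and it sits between the pads. Next I'll shut the gripper and move to the downhill side of the red spoke.

Emit:
apply_moves:
  targets: [1,-0.04,0,0,0,1,-0.078,0,0,0,1,-0.078,0,0,0,1,-0.078,0,0,0,1,-0.038,0,0,0,1,0,0,0.026,0,1,0,0,0.025,0,1,0,0,0,0,1,0,0,0,0]
  grip_force: 20

```text
clock: 15.72
position: [0.591, -0.0126, 0.1697]
ee_rot: [-0.408, -3.115, -0.0]
force: [-0.3, -0.7, -0.1]
width: 0.068
```

```bash
python3 -c "
from H import *
st('t')
im=eyes.get_image('scene')[:,:,::-1]; crop(im,255,195,375,305,5.4,'pics/t_s.png')"
```

```text
t 15.72 pos [ 0.591  -0.0126  0.1697] psi -0.2604 F [-0.3 -0.7 -0.1] w 6.2 | h,y,v mm [ 29.1  -0.7 119.3]
```

View pics/t.png

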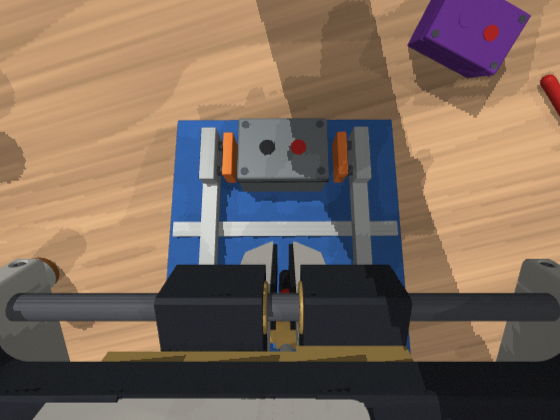

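View pics/t_s.png

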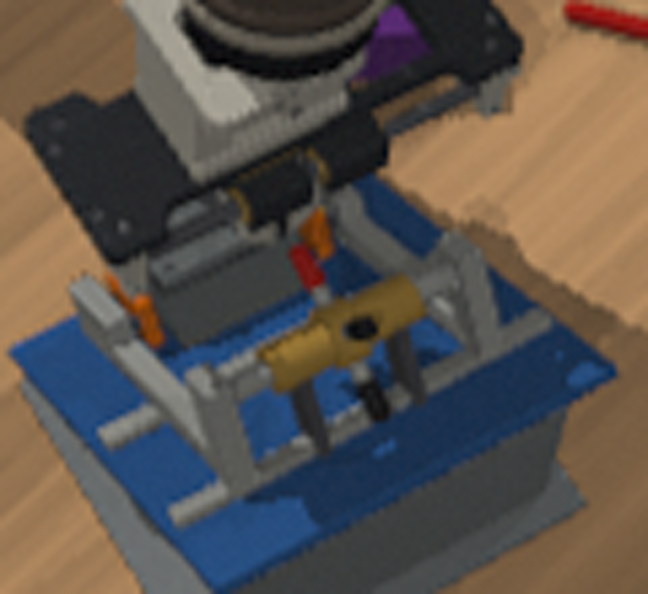

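Emit:
apply_moves:
  targets: [1,0,0,0,0,1,0,0,0,0,1,-0.015,0,0,0,1,-0.015,0,0,0,1,-0.015,0,-0.005,0,1,-0.015,0,-0.005,0,1,-0.015,0,-0.005,0,1,0,0,0,0]

```text
clock: 16.82
position: [0.6032, -0.0156, 0.1713]
ee_rot: [-0.399, -3.079, -0.005]
force: [-59.1, 12.8, 29.8]
width: 0.004
```

```bash
python3 -c "
from H import *
st('u')
im=eyes.get_image('scene')[:,:,::-1]; crop(im,255,195,375,305,5.4,'pics/u_s.png')"
```

```text
t 16.82 pos [ 0.6032 -0.0156  0.1713] psi -0.2578 F [-59.1  12.8  29.8] w 0.4 | h,y,v mm [ 41.7  -0.4 120.9]
```

View pics/u_s.png

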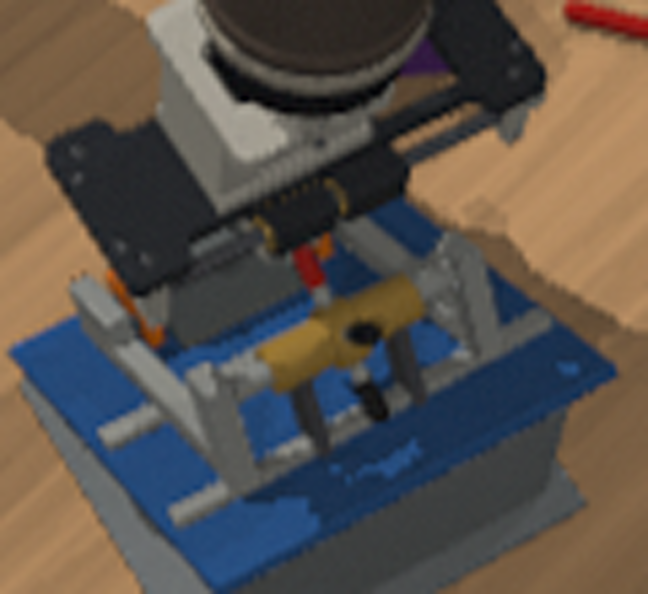

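The push jams: friction at the spoke's end is at its limit (force -59 N along x, +30 N along z). I'll back off straight away and pinch the spoke instead, then carry it round its arc.

Emit:
apply_moves:
  targets: [1,0.05,0,0,0,1,0.04,0,0,0,0.75,0,0,-0.06,0,0.7,0,0,0,0]

```text
clock: 17.42
position: [0.587, -0.0115, 0.2011]
ee_rot: [0.408, 3.112, 0.001]
force: [0.1, -0.6, -0.7]
width: 0.174
```

```bash
python3 -c "
from H import *
st('v')
im=eyes.get_image('scene')[:,:,::-1]; crop(im,255,195,375,305,5.4,'pics/v_s.png')"
```

```text
t 17.43 pos [ 0.587  -0.0115  0.2011] psi -0.2608 F [ 0.1 -0.6 -0.7] w 16.0 | h,y,v mm [ 25.   -0.6 150.7]
```

View pics/v.png

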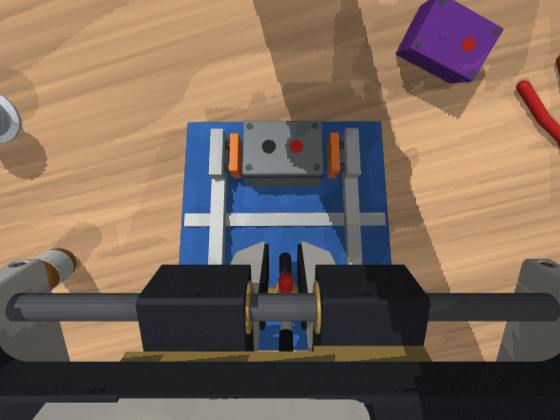

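View pics/v_s.png

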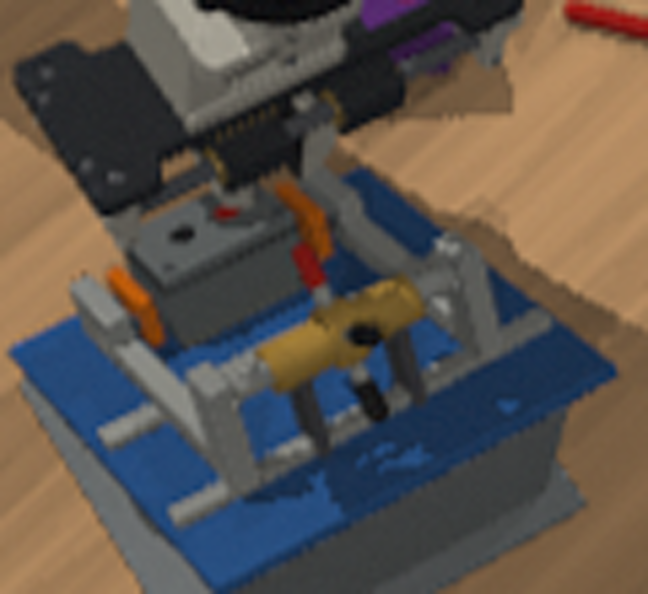

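Emit:
apply_moves:
  targets: [0.7,-0.043,0.0025,0,0,0.7,-0.043,0,0,0,0.7,0,0,0.03,0,0.7,0,0,0.03,0,0.7,0,0,0.03,0,0.7,0,0,0,0]

```text
clock: 18.27
position: [0.6178, -0.019, 0.162]
ee_rot: [-0.408, -3.112, 0.0]
force: [0.3, 1.0, 0.6]
width: 0.3
```

Emit:
apply_moves:
  targets: [1,0,0,0,0,1,0,0,0,0,1,0,0,0,0]
  grip_force: 30

```text
clock: 18.65
position: [0.6196, -0.0183, 0.164]
ee_rot: [0.407, 3.114, 0.002]
force: [2.0, 2.5, 1.4]
width: 0.096
```

```bash
python3 -c "
from H import *
st('w')
"
```

```text
t 18.65 pos [ 0.6196 -0.0183  0.164 ] psi -0.2599 F [2.  2.5 1.4] w 8.9 | h,y,v mm [ 58.2   1.2 113.7]
```

View pics/w.png

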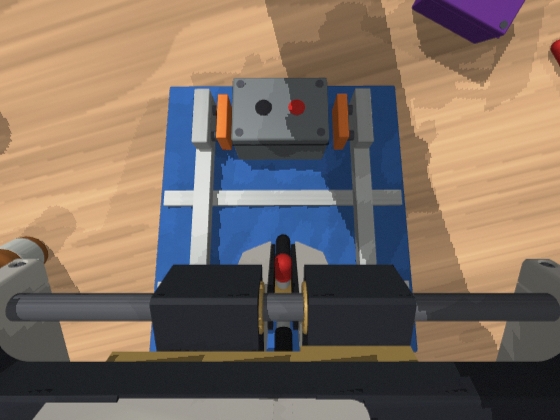

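Run:
```python
import numpy as np
r=33.5; p=np.linspace(1.01,-.63,19); h=-r*np.sin(p); v=r*np.cos(p)
print(", ".join(f"1, {-a/400:.4f}, 0, {-b/400:.4f}, 0" for a,b in zip(np.diff(h),np.diff(v))))
```

```text
1, -0.0043, 0, -0.0063, 0, 1, -0.0049, 0, -0.0058, 0, 1, -0.0054, 0, -0.0054, 0, 1, -0.0059, 0, -0.0049, 0, 1, -0.0063, 0, -0.0043, 0, 1, -0.0067, 0, -0.0037, 0, 1, -0.0070, 0, -0.0031, 0, 1, -0.0072, 0, -0.0024, 0, 1, -0.0074, 0, -0.0018, 0, 1, -0.0075, 0, -0.0011, 0, 1, -0.0076, 0, -0.0004, 0, 1, -0.0076, 0, 0.0003, 0, 1, -0.0076, 0, 0.0010, 0, 1, -0.0074, 0, 0.0017, 0, 1, -0.0073, 0, 0.0023, 0, 1, -0.0070, 0, 0.0030, 0, 1, -0.0067, 0, 0.0036, 0, 1, -0.0064, 0, 0.0042, 0
```

Emit:
apply_moves:
  targets: [1,-0.0043,0,-0.0063,0,1,-0.0049,0,-0.0058,0,1,-0.0054,0,-0.0054,0,1,-0.0059,0,-0.0049,0,1,-0.0063,0,-0.0043,0,1,0,0,0,0]

```text
clock: 19.45
position: [0.6267, -0.0202, 0.1721]
ee_rot: [-0.406, -3.108, -0.001]
force: [-3.1, 7.3, -8.9]
width: 0.098
```

```bash
python3 -c "
from H import *
st()
im=eyes.get_image('scene')[:,:,::-1]; crop(im,255,195,375,305,5.4,'pics/x_s.png')"
```

```text
t 19.45 pos [ 0.6267 -0.0202  0.1721] psi -0.2595 F [-3.1  7.3 -8.9] w 9.0 | h,y,v mm [ 65.6   1.2 121.8]
```

View pics/x_s.png

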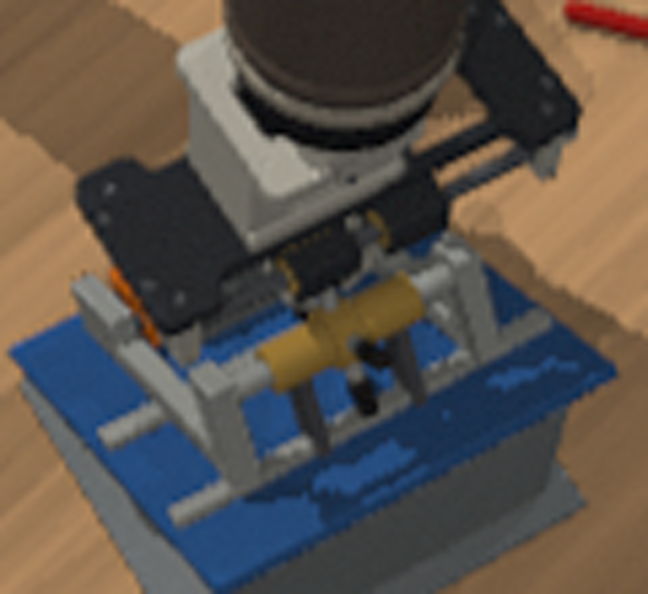

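Emit:
apply_moves:
  targets: [1,-0.0067,0.0025,-0.0037,0,1,-0.007,0,-0.0031,0,1,-0.0072,0,-0.0024,0,1,-0.0074,0,-0.0018,0,1,-0.0075,0,-0.0011,0,1,-0.0076,0,-0.0004,0,1,0,0,0,0]

```text
clock: 20.38
position: [0.6432, -0.0245, 0.1784]
ee_rot: [-0.407, -3.108, -0.001]
force: [-9.7, 5.4, 4.1]
width: 0.1
```

```bash
python3 -c "
from H import *
st()"
```

```text
t 20.38 pos [ 0.6432 -0.0245  0.1784] psi -0.2603 F [-9.7  5.4  4.1] w 9.2 | h,y,v mm [ 82.6   1.3 128. ]
```

Emit:
apply_moves:
  targets: [1,-0.0076,0,0.0003,0,1,-0.0076,0,0.001,0,1,-0.0074,0,0.0017,0,1,-0.0073,0,0.0023,0,1,-0.007,0,0.003,0,1,-0.0067,0,0.0036,0,1,-0.0064,0,0.0042,0,1,0,0,0,0]

```text
clock: 21.38
position: [0.6657, -0.0309, 0.1724]
ee_rot: [-0.409, -3.114, 0.0]
force: [-0.2, -0.2, -0.5]
width: 0.004
```

```bash
python3 -c "
from H import *
st('y')"
```

```text
t 21.38 pos [ 0.6657 -0.0309  0.1724] psi -0.2609 F [-0.2 -0.2 -0.5] w 0.4 | h,y,v mm [106.    0.9 122. ]
```

View pics/y.png

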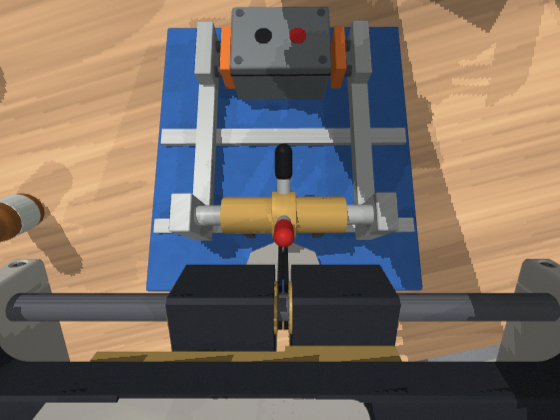

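```bash
cat >> chk.py <<'E'
def sprow(name,rows_tip=None,r=37):
    c=cam("wrist",pickle.load(open(name+".pkl","rb")))
    for th in np.arange(.3,3.5,.1):
        o=[]
        for k in range(4):
            a=.8-th+k*np.pi/2; o.append(proj(c,W(128-r*np.sin(a),0,48+r*np.cos(a))).round(0))
        print(round(th,2),o[0],o[1],o[2])
E
python3 - <<'E'
from chk import *
sprow("y")
c=cam("wrist",pickle.load(open("y.pkl","rb"))); print("axle",proj(c,W(128,0,48)),proj(c,W(128,-36,48)),proj(c,W(128,36,48)))
crop(cv2.imread("pics/y.png"),150,0,420,290,2.9*.7,"pics/y2.png")
E
```

```text
0.3 [283. 171.] [283. 173.] [283. 249.]
0.4 [283. 176.] [283. 169.] [283. 245.]
0.5 [283. 182.] [283. 165.] [283. 240.]
0.6 [283. 189.] [283. 162.] [283. 235.]
0.7 [283. 196.] [283. 159.] [283. 230.]
0.8 [283. 203.] [283. 157.] [283. 224.]
0.9 [283. 211.] [283. 155.] [283. 219.]
1.0 [283. 218.] [283. 154.] [283. 214.]
1.1 [283. 226.] [283. 153.] [283. 209.]
1.2 [283. 234.] [283. 153.] [283. 204.]
1.3 [283. 241.] [283. 154.] [283. 199.]
1.4 [283. 248.] [283. 155.] [283. 194.]
1.5 [283. 254.] [283. 157.] [283. 189.]
1.6 [283. 260.] [283. 159.] [283. 184.]
1.7 [283. 265.] [283. 163.] [283. 180.]
1.8 [283. 269.] [283. 167.] [283. 175.]
1.9 [283. 273.] [283. 172.] [283. 171.]
2.0 [283. 276.] [283. 178.] [283. 168.]
2.1 [283. 278.] [283. 184.] [283. 164.]
2.2 [283. 279.] [283. 191.] [283. 161.]
2.3 [283. 280.] [283. 198.] [283. 159.]
2.4 [283. 280.] [283. 205.] [283. 156.]
2.5 [283. 279.] [283. 213.] [283. 155.]
2.6 [283. 278.] [283. 221.] [283. 154.]
2.7 [283. 276.] [283. 228.] [283. 153.]
2.8 [283. 273.] [283. 236.] [283. 153.]
2.9 [283. 270.] [283. 243.] [283. 154.]
3.0 [283. 267.] [283. 250.] [283. 155.]
3.1 [283. 264.] [283. 256.] [283. 157.]
3.2 [283. 260.] [283. 261.] [283. 160.]
3.3 [283. 256.] [283. 266.] [283. 164.]
3.4 [283. 251.] [283. 270.] [283. 168.]
axle [282.61443907 215.81827196] [222.1849933  215.88186601] [343.04208809 215.75467979]
```

The pinch slipped off near the vertical: the red tip at row 233 gives a turn of about 1.2. From here a plain push at the upright spoke works well, so I'll lift over it to the downhill side.

Emit:
apply_moves:
  targets: [1,0,0,-0.05,0,1,0,0,-0.05,0,1,0.06,0,0,0,1,0.06,0,0,0,1,0,0,0.05,0,1,0,0,0.045,0,1,0,0,0,0]
  grip_force: 30

```text
clock: 22.3
position: [0.6184, -0.0184, 0.1731]
ee_rot: [-0.408, -3.112, 0.001]
force: [0.0, 0.1, 0.5]
width: 0.005
```

```bash
python3 -c "
from H import *
st()"
```

```text
t 22.3 pos [ 0.6184 -0.0184  0.1731] psi -0.2609 F [0.  0.1 0.5] w 0.5 | h,y,v mm [ 57.1   0.9 122.7]
```

Emit:
apply_moves:
  targets: [1,-0.015,0,-0.003,0,1,-0.015,0,0,0,1,-0.01,0,0,0,1,-0.01,0,0,0,1,-0.01,0,0,0,1,-0.01,0,0,0,1,0,0,0,0]

```text
clock: 23.18
position: [0.6447, -0.0248, 0.1749]
ee_rot: [-0.407, -3.11, -0.001]
force: [-5.8, 2.5, -1.8]
width: 0.006
```

```bash
python3 -c "
from H import *
st('aa')"
```

```text
t 23.18 pos [ 0.6447 -0.0248  0.1749] psi -0.2604 F [-5.8  2.5 -1.8] w 0.5 | h,y,v mm [ 84.1   1.4 124.6]
```

View pics/aa.png

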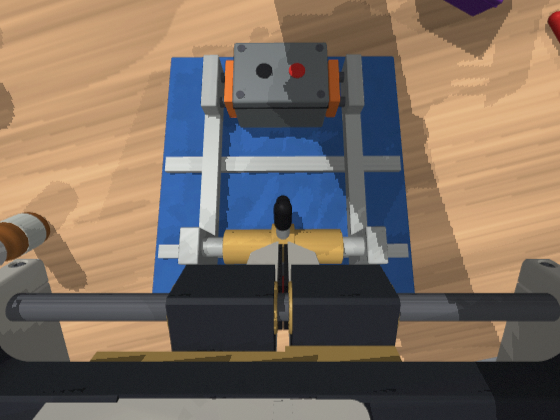

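Emit:
apply_moves:
  targets: [1,-0.01,0,0,0,1,-0.01,0,0,0,1,-0.012,0,0,0,1,0,0,0,0]

```text
clock: 23.72
position: [0.6568, -0.0281, 0.1747]
ee_rot: [-0.407, -3.109, -0.0]
force: [-6.1, 0.7, 2.7]
width: 0.0
```

```bash
python3 -c "
from H import *
st('ab')
from chk import *
sprow('ab')" | awk '/^t/||($1>1.8&&$1<2.8)'
```

```text
t 23.73 pos [ 0.6568 -0.0281  0.1747] psi -0.2604 F [-6.1  0.7  2.7] w 0.0 | h,y,v mm [ 96.7   1.3 124.3]
1.9 [282. 286.] [282. 189.] [282. 184.]
2.0 [282. 288.] [282. 194.] [282. 181.]
2.1 [282. 290.] [282. 200.] [282. 178.]
2.2 [282. 291.] [282. 207.] [282. 175.]
2.3 [282. 292.] [282. 214.] [282. 173.]
2.4 [282. 291.] [282. 221.] [282. 171.]
2.5 [282. 291.] [282. 229.] [282. 169.]
2.6 [282. 289.] [282. 236.] [282. 168.]
2.7 [282. 287.] [282. 244.] [282. 168.]
```

View pics/ab.png

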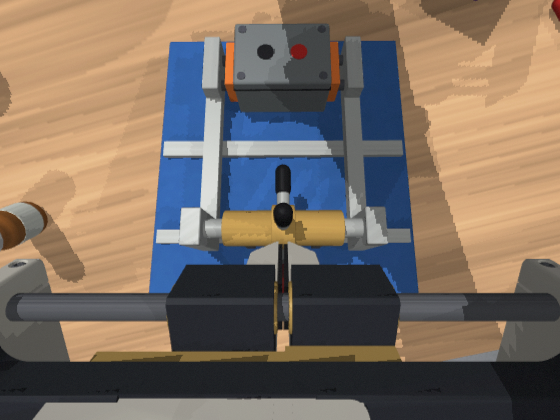

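Emit:
apply_moves:
  targets: [1,0,0,-0.045,0,1,0,0,-0.045,0,1,0.065,0,0,0,1,0.065,0,0,0,1,0,0,0.045,0,1,0,0,0.045,0,1,-0.02,0,0,0,1,-0.01,0,0,0,1,-0.01,0,0,0,1,-0.0075,0,0,0,1,0,0,0,0]

```text
clock: 25.15
position: [0.6273, -0.0202, 0.1782]
ee_rot: [0.408, 3.115, 0.001]
force: [-5.9, 1.3, 5.7]
width: 0.007
```

```bash
python3 -c "
from H import *
st('ac')
from chk import *
sprow('ac')" | awk '/^t/||($1>2.1&&$1<3.2)'
```

```text
t 25.15 pos [ 0.6273 -0.0202  0.1782] psi -0.2608 F [-5.9  1.3  5.7] w 0.6 | h,y,v mm [ 66.2   1.4 127.8]
2.2 [282. 331.] [282. 258.] [282. 216.]
2.3 [282. 331.] [282. 265.] [282. 215.]
2.4 [282. 330.] [282. 272.] [282. 214.]
2.5 [282. 328.] [282. 279.] [282. 213.]
2.6 [282. 326.] [282. 286.] [282. 213.]
2.7 [282. 323.] [282. 293.] [282. 214.]
2.8 [282. 320.] [282. 299.] [282. 215.]
2.9 [282. 317.] [282. 305.] [282. 217.]
3.0 [282. 313.] [282. 311.] [282. 219.]
3.1 [282. 309.] [282. 316.] [282. 223.]
```

View pics/ac.png

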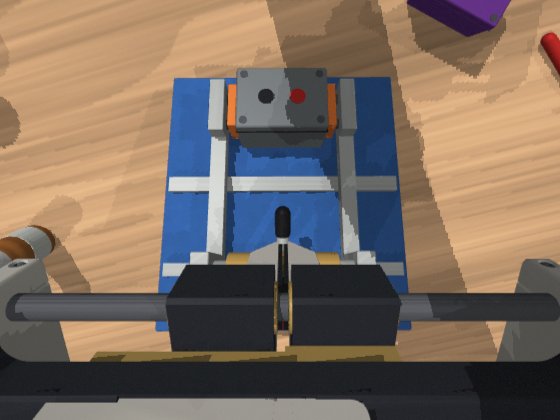

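Emit:
apply_moves:
  targets: [1,-0.006,0,0,0,1,0,0,0,0]

```text
clock: 25.45
position: [0.6295, -0.0207, 0.1781]
ee_rot: [0.408, 3.115, 0.002]
force: [-6.7, 2.1, 6.2]
width: 0.008
```

```bash
python3 -c "
from H import *
st()"
```

```text
t 25.45 pos [ 0.6295 -0.0207  0.1781] psi -0.2608 F [-6.7  2.1  6.2] w 0.7 | h,y,v mm [ 68.5   1.4 127.8]
```

Emit:
apply_moves:
  targets: [1,0.03,0,0,0,1,0.06,0,-0.06,0,1,-0.03,0,-0.1,0,1,-0.15,0,-0.05,0,1,-0.1,0,0,0,1,0,0,0,0,1,0,0,0,0]

```text
clock: 26.32
position: [0.7016, -0.0404, 0.2601]
ee_rot: [0.409, 3.115, 0.0]
force: [0.4, -0.3, -0.2]
width: 0.007
```

```bash
python3 -c "
from H import *
st('ad')
from chk import *
sprow('ad')
c=cam('wrist',pickle.load(open('ad.pkl','rb'))); print('t axle',proj(c,W(128,0,48)))
cv2.imwrite('pics/ad_s.png',eyes.get_image('scene')[:,:,::-1])
" | awk '/^t/||($1>2.1&&$1<3.2)'
```

```text
t 26.32 pos [ 0.7016 -0.0404  0.2601] psi -0.261 F [ 0.4 -0.3 -0.2] w 0.6 | h,y,v mm [143.2   1.  209.7]
2.2 [282. 177.] [282. 107.] [282. 100.]
2.3 [282. 179.] [282. 112.] [282.  98.]
2.4 [282. 180.] [282. 116.] [282.  95.]
2.5 [282. 181.] [282. 121.] [282.  93.]
2.6 [282. 181.] [282. 126.] [282.  91.]
2.7 [282. 181.] [282. 132.] [282.  90.]
2.8 [282. 181.] [282. 137.] [282.  89.]
2.9 [282. 180.] [282. 142.] [282.  89.]
3.0 [282. 179.] [282. 148.] [282.  89.]
3.1 [282. 177.] [282. 153.] [282.  89.]
t axle [282.38886399 136.47663953]
```

View pics/ad.png

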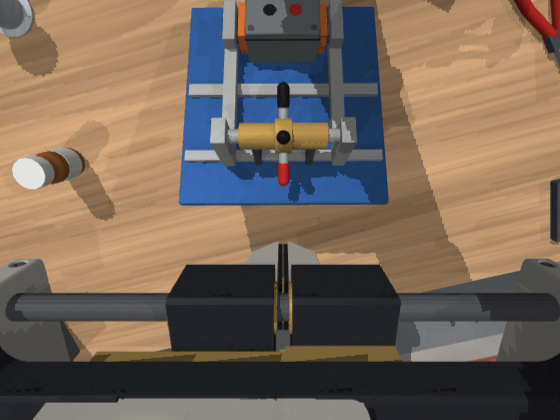

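Emit:
apply_moves:
  targets: [1,0.1,0,0,0,1,0.1,0,0,0,1,0.1,0,0.05,0,1,0.02,0,0.09,0,1,0,0,0,0,1,0,0,0,0]

```text
clock: 27.18
position: [0.5792, -0.0075, 0.2052]
ee_rot: [0.408, 3.113, 0.0]
force: [0.3, -0.7, 1.0]
width: 0.006
```

```bash
python3 -c "
from H import *
im=st('ae')
crop(im,190,100,370,225,4.4,'pics/ae2.png')"
```

```text
t 27.18 pos [ 0.5792 -0.0075  0.2052] psi -0.2608 F [ 0.3 -0.7  1. ] w 0.5 | h,y,v mm [ 16.4   1.3 154.8]
```

View pics/ae2.png

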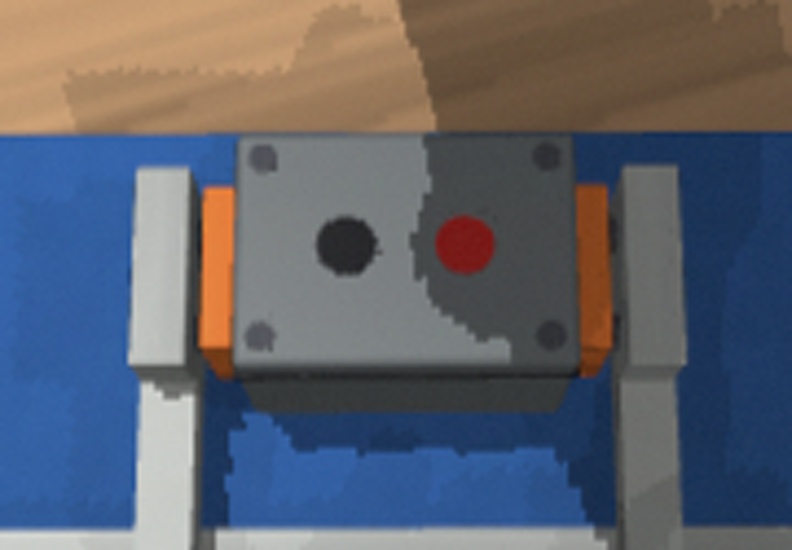

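Run:
```python
from chk import *
c=cam("wrist",pickle.load(open("ae.pkl","rb")))
f=lambda *a:((proj(c,W(*a))-[189.6,99.6])*4.4).round(0)
for th in (2.6,2.8,3.0): print(th,[f(s,y*(57-4*th),32) for s in(-22,22) for y in(-1,1)], "outer",[f(-22,y*(69-4*th),32) for y in(-1,1)])
print("box",[f(s,y,42) for s in(-25,25) for y in(-35,35)])
K,Rc,tc=c
def at(p,n):
    o,d=ray(c,(p[0]/4.4+189.6,p[1]/4.4+99.6)); o=Rm.T@(o-t);d=Rm.T@d; return (1e3*(o+d*(n/1e3-o[2])/d[2])).round(1)
print("plates inner",at((191,168),32),at((622,167),32),at((184,366),32),at((629,366),32),"outer",at((136,168),32),at((679,167),32))
print("box",at((236,134),42),at((574,134),42),at((580,366),42),at((233,366),42))
print("pad inner-top outer edge",at((203,188),31),at((608,186),31))
boxpose("ae",[(236,134),(574,134),(581,367),(232,367)],(190,100))
```

```text
2.6 [array([187., 167.]), array([626., 167.]), array([180., 368.]), array([634., 367.])] outer [array([130., 168.]), array([683., 167.])]
2.8 [array([191., 167.]), array([623., 167.]), array([184., 368.]), array([630., 367.])] outer [array([134., 168.]), array([679., 167.])]
3.0 [array([195., 167.]), array([619., 167.]), array([188., 368.]), array([626., 367.])] outer [array([138., 168.]), array([675., 167.])]
box [array([236., 134.]), array([577., 133.]), array([230., 369.]), array([584., 369.])]
plates inner [-21.9 -45.7  32. ] [-22.   45.7  32. ] [ 21.6 -45.8  32. ] [21.7 45.7 32. ] outer [-21.9 -57.4  32. ] [-22.   57.8  32. ]
box [-25. -35.  42.] [-24.9  34.4  42. ] [24.5 34.3 42. ] [ 24.4 -34.4  42. ]
pad inner-top outer edge [-17.8 -43.2  31. ] [-18.1  42.7  31. ]
top centre [-1.2 -0.1 39.2] tilt 0.3785979559483794 yaw 0.263522008011729
bottom [-26.3 -35.9  -2.1]
bottom [-26.6  34.1  -3.2]
bottom [23.4 34.3 -3.5]
bottom [ 23.7 -35.6  -2.5]
```

The plates measure ±45.7 mm, which matches a turn of 2.8. The enclosure is centred, flat and at the lip, and the arm is clear, so I'm handing in.

```bash
python3 -c "
from H import *
st()
print(arm.sign_off())"
```

```text
t 27.23 pos [ 0.5796 -0.0076  0.2053] psi -0.261 F [-0.3 -0.5 -0.2] w 0.5 | h,y,v mm [ 16.8   1.3 155. ]
the job is handed in; nothing more can be done
None
```

The grey enclosure is in the holder, flat on the bed, against the two lip stubs and clamped, with both pads pressed about half way. I handed the job in at 27.2 s with the arm clear of everything; the hand-in gives no verdict.

**What I did:** I gripped the enclosure by its ends and let it swing in a loosened grip to match the slope. It first landed on top of the lip stubs, so I regripped it and moved it about 6 mm uphill, after which it settled flat. I then turned the sleeve by its spokes in four goes: one pinch and three pushes.

**Last checks (wrist camera):**

| Check | Measured |
|---|---|
| Sleeve turn | about 2.8 rad |
| Jaw plates from the centre line | ±45.7 mm (45.8 expected at 2.8 rad) |
| Pads pressed in | about 3.2 mm (left) and 3.0 mm (right), worked out from the gaps, ±0.3 mm |
| Enclosure near edge | 25 mm down the slope from seat, which is at the lip stubs |
| Enclosure tilt to the bed | about 0.4° |
| Enclosure off centre | 0.1–0.2 mm |

**What went wrong or disagreed:**
- **Spoke push:** my first push on the red spoke jammed and loaded the fingers with about 67 N before I backed off. That is under the 120 N wrist limit. The contact looked to be at the fingertips, not the gripper's body, but I had no separate reading of body force.
- **Slipped pinch:** the pinch then slipped off the spoke part-way, at about 1.2 rad.
- **Height reading:** fitting the enclosure's top face alone put it 2 to 3 mm too low in the bed. I put that down to its rounded edges, because its edge positions match the calibration.
- **Reel, cutters and flux jar:** I never moved near them, but I did not measure them again at the end.

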